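Lock the dust extractor out and fit its bayonet filter

TASK

First make the dust extractor safe: pull the yellow-handled safety key straight up out of its sprung socket and put it in the blue tray beside the wooden mushroom. Then fit the filter cartridge to the extractor: lower its orange lugs through the two slots of the collar, press it down against the spring, turn it a quarter turn clockwise and let it spring up until it clicks home, upright and left alone. Do not tip the filter over, and do not knock or shift the turned wooden pieces.

Things in the scene. Friction and masses are not known exactly. Their poses are not given: they have to be found in the camera images.
- housing: dust extractor's red plenum box, fixed to the bench, 150 (x) x 190 (y) x 45 mm high, a 40 mm thick pipe stub sticks 60 mm out of its +x side. Origin: centre of its underside on the bench; z up. On top it carries the bayonet collar (centre at x 0, y -40 mm) and the key socket (centre at x 0, y +58 mm).
- collar (a point): centre of the mouth (top face) of the upright aluminium bayonet collar, 80 mm above the bench; axes as the housing's. Outer diameter 97 mm, bore 56 mm, bevelled 3 mm at the top. Two entry slots, open at the top, on its +x and -x sides (orange marks outside), each 32 degrees wide, take the filter's lugs; a sprung brass plate lies inside (see plunger).
- key_socket (a point): centre of the top face of the black key socket, 85 mm above the bench, block 49 (x) x 42 (y) mm; axes as the housing's.
- key_grip (a point): safety key, 76 mm tall, 90 g: centre of its yellow bar handle, 70 (x) x 16 (y) x 30 mm (z). Below it a steel blade 26 (x) x 8 (y) mm reaches 61 mm below this point. At the start it stands 38 mm deep in the socket, the handle's underside 8 mm above the socket, axes as the housing's. A sprung ball holds it: about 12 N upwards frees it within 10 mm, then it slides out.
- filter_center (a point): filter cartridge, 138 mm tall, 260 to 400 g, standing on its foot: point on its axis 69 mm above the foot. Neck 51 mm in diameter to 26 mm above the foot, pleated body 70 mm to 94 mm, cap 71 mm to 98 mm, then a grey square grip boss 36 x 36 mm up to 138 mm, sides along x and y, to be gripped from above across either pair of sides. Orange stripe on top: line of the lugs (x).
- plunger (a joint): sprung plate inside the collar, 10 mm below the mouth at rest: metres pressed down, 0 to 0.016. 4 N starts it, 0.7 N more per mm. With the filter locked home it reads about 0.006 (foot 16 mm below the mouth), the lugs lying along the housing's y axis.
- tray_in (a point): centre of the inner floor of the open blue tray fixed to the bench, 230 (x) x 130 (y) mm outside, rim 22 mm above the bench, walls and floor 4 mm thick; z up. The mushroom stands in it towards its +x end; the rest is free.
- tree_center (a point): turned wooden tree standing on the bench near the filter, 150 mm tall, 62 mm in diameter at the bottom, tapering to its tip: point on its axis half-way up. Bystander.
- candlestick_center (a point): dark turned candlestick standing on the bench near the filter, 130 mm tall, base 64 mm, top 44 mm in diameter: point on its axis half-way up. Bystander.
- mushroom_center (a point): turned wooden mushroom standing in the tray, about 65 mm from its middle, 78 mm tall, 60 mm in diameter: point on its axis half-way up. Bystander.
- notch (a point): where a lug's top lies when locked: the collar's +y side (green mark; its twin on the -y side), 6 mm below the mouth. The lug track runs a quarter turn clockwise (from above) from each slot to a notch, under a roof 10 mm thick; the notch is 4 mm high, 34 degrees wide. A stop wall follows it; another bars anticlockwise turning. The filter turns with its foot 20 to 26 mm (best 23) below the mouth.
- lug (a point): outer part of the filter's +x lug (orange; a twin on the -x side), 31.5 mm from the axis, 7 mm above the foot. Each lug is 10 mm wide, 6 mm high (4 to 10 mm above the foot) and reaches 35 mm from the axis. A half turn of the filter makes no difference.
There are look-alikes about, which are no part of the job. What is shaped like the part that bears key_grip but turquoise or white is not meant.

How it is judged:
On the way, in this order (a step that is already met when the one before it is completed fails the run):
1. the key lies in the tray, let go (x of key_grip in the frame of tray_in between -0.115 and 0.115 m and y of key_grip in the frame of tray_in between -0.065 and 0.065 m and z of key_grip in the frame of tray_in below 0.068 m and contact force between the fingers and key below 0.1 N), for 0.2 s.
2. the filter's lugs are through the slots and it is pressed down against the spring (z of filter_center in the frame of collar below 0.0505 m and horizontal distance between filter_center and collar below 0.008 m and value of joint plunger above 0.008 m), for 0.056 s.
At the end, for the whole second after the job is handed in: Filter locked in the collar: lugs up in the notches (foot 13 to 18.5 mm below the mouth, plate pressed 3 to 9 mm), within 0.2 rad of the quarter turn, upright within 0.09 rad, within 8 mm of the axis, at rest. Key at rest in the tray: handle centre within its outline, under 68 mm above its floor (z of filter_center in the frame of collar between 0.0505 and 0.056 m and horizontal distance between filter_center and collar below 0.008 m and angle between filter_center's own z axis and vertical below 0.09 rad and angle between the x axis of filter_center and the y axis of collar, either way round below 0.2 rad and value of joint plunger between 0.003 and 0.009 m and linear speed of each of filter, key below 0.02 m/s and x of key_grip in the frame of tray_in between -0.115 and 0.115 m and y of key_grip in the frame of tray_in between -0.065 and 0.065 m and z of key_grip in the frame of tray_in below 0.068 m); the robot touches nothing.
It fails at once if the filter was tipped over (angle between filter_center's own z axis and vertical above 0.6 rad).
It fails at once if a turned piece was shifted by more than 20 mm or knocked over (distance of any of tree_center, candlestick_center, mushroom_center from where it was at the start of the episode above 0.02 m or angle between any of tree_center, candlestick_center, mushroom_center's own z axis and vertical above 0.4 rad).
It also fails if it takes over 67 s, if anything falls off the work surface, if the arm or the gripper's body presses on something with over 40 N, if the wrist force passes 120 N, or if a joint passes its speed limit or range.

ROBOT

A 6-joint arm with a two-finger parallel gripper is mounted at the origin on the work surface. World frame = base frame: x ahead of the robot, y to its left, z up, the work surface at z = 0. Lengths are in m, angles in rad, forces in N, time in s.
With the tool pointing down it reaches from about 0.35 to 0.85 m from the base axis. Payload 8.1 kg.
Tool frame: the origin (TCP) lies on the front face of the gripper's body, between the roots of the fingers; the fingertips stand 84 mm ahead of it and the grasp point (between the pads) lies 65 mm ahead of it (manip.grip_point_offset is the distance from the TCP to the grasp point, in m); z points along the fingers, y is the direction in which the jaws open and shut (so a half turn about z gives the same grasp; the last joint's range is limited). The gripper opens to 93 mm and grips with 3 to 60 N. Pads are 15 mm wide; open, the fingers measure 128 mm over their backs; the gripper's body (75 mm by 188 mm) begins 65 mm behind the grasp point.
Start: joints at [1.251, 0.13, 1.488, -0, 1.523, -0.085], TCP at [0.14, 0.584, 0.303] pointing down, gripper open.
Joint ranges: [-2.96, 2.96], [-0.89, 2.26], [0.02, 2.5], [-1.34, 4.48], [0, 2.73], [-2.66, 2.66]. Speed limits (rad/s): [2.39, 2.39, 2.79, 3.14, 3.14, 3.14].

INTERFACE

Orientations are given as a unit quaternion [w, x, y, z].
In Python, from station import telemetry, cams, manip gives the robot as it stands. The module is installed in compiled form; this text tells all that it offers.
- The arm moves only by the tool step_arm, never from a script. Its argument "motion" is a list of rows, each an object of numbers: "x", "y", "z": the shift along the world's x, y, z in mm; "roll": the turn about the world's z in rad; "jaw": the closure in counts, from 0 (fully open) to 255 (shut). A call has 1 to 12 rows; each row shifts and turns the pose as measured when the row begins; what a row does not reach is not made up. A row lasts 1/12 s, in which the tool goes at most 41.7 mm and 7.16 degrees, less where a joint would pass 70% of its speed; a pose out of reach is approached as far as the arm can. A call is refused whole if a number of a shift passes 41.7 or a number of a turn 0.125, either way. A call with a gripper value outside its range is refused whole. The fingers move at their own pace and stop on an object; the grip force is fixed at half the most. Time passes only in rows, so rows that do not move let the fingers close. It gives the time, the measured TCP pose, the force and the opening at its end, in the units of the state.
- telemetry.sense(): the state, without advancing time (a new reading comes with each control period).
- cams.read_camera(name): name is "scene" or "top" or "wrist"; returns a dict with "img" (480x640x3 uint8, red, green, blue), "z_map" (480x640 float32, m along the optical axis (not along the pixel's ray), 0 where there is no reading), "fx", "fy", "cx", "cy" (pixels), "rvec" (rotation vector, rad) and "tvec" (3), from world to camera coordinates, as OpenCV has them. Camera axes: x right, y down, z forward; pixel columns grow to the right and rows downward; lengths in m; the calibration is good to about 2 mm. A picture is of the moment at which its call begins.
- manip.sign_off(): hands the job in, once; it reports no verdict.
The state is a dict: "time": time; "joint_positions": joint angles; "qd": joint speeds; "effort": joint torques, N m; "tool_pos": TCP position; "ee_rot": TCP orientation; "wrist_force": force on the tool from outside, world axes, zero at the start; "wrist_torque": the same for the moment, N m; "opening": finger opening in m.
Only numpy, scipy, OpenCV 4.12 (cv2) and the standard library are available. Lean on these libraries where they do the work, as an engineer would, in place of code of your own. Each camera call takes 0.05 s, during which the arm holds its last target.

## Working session

There is one attempt and no reset: what is moved stays moved. The work goes in short steps, Python scripts to look and compute and a tool call to move; the robot and the scene stay as the last step left them, time stands still between calls to the robot, and variables do not carry over. Pictures are saved under pics/ and viewed, and the job is handed in when it is done.

Besides the shell and the picture viewer there is one more tool, called after ">>>" by a JSON object that holds its "op" and its "data", one argument or row to a line. step_arm: Moves the arm, as the interface text tells. Its arguments: {"type":"object","properties":{"motion":{"type":"array"}},"required":["motion"]}

```bash
mkdir -p pics
cat > h.py <<'E'
import numpy as np,cv2
from station import telemetry,cams,manip
def cam(n,save=None):
    c=cams.read_camera(n)
    if save: cv2.imwrite(f'pics/{save}.png',c['img'][:,:,::-1])
    return c
def world(c,mask=None):
    R=cv2.Rodrigues(np.array(c['rvec'],float))[0];t=np.array(c['tvec'],float).ravel()
    v,u=np.mgrid[0:480,0:640];z=c['z_map']
    P=np.stack([(u-c['cx'])/c['fx']*z,(v-c['cy'])/c['fy']*z,z],-1)
    return (P-t)@R
E
python3 - <<'E'
from h import *
for n in('top','scene','wrist'):
    c=cam(n,n+'0'); np.savez(f'{n}0.npz',**c)
s=telemetry.sense();print(s)
E
```

```text
{'time': 0.15, 'joint_positions': array([ 1.25056717e+00,  1.30995405e-01,  1.48898933e+00, -2.61543204e-06,
        1.52300117e+00, -8.54084964e-02]), 'qd': array([ 2.01660254e-03, -1.63644155e-03, -2.72005485e-03, -1.87781297e-05,
       -6.84909552e-04,  8.17409142e-04]), 'effort': array([-1.95789116e-04, -5.60481763e+01, -4.92332697e+01,  7.67556718e-02,
        3.07221233e-02, -1.60860714e-04]), 'tool_pos': array([0.13948875, 0.5832469 , 0.30194558]), 'ee_rot': array([-1.39042624e-04,  1.17140673e-01,  9.93115088e-01, -6.82609327e-04]), 'wrist_force': array([ 0.12046858,  0.09046578, -0.00790712]), 'wrist_torque': array([-0.0267018 , -0.02761292, -0.01248104]), 'opening': 0.09285524440040552}
```

View pics/top0.png

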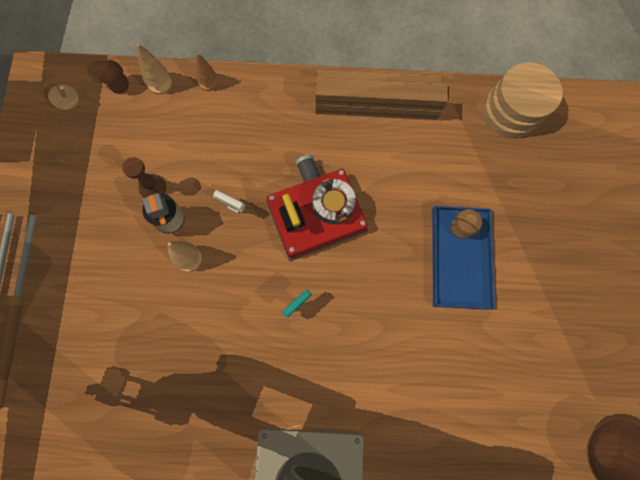

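View pics/scene0.png

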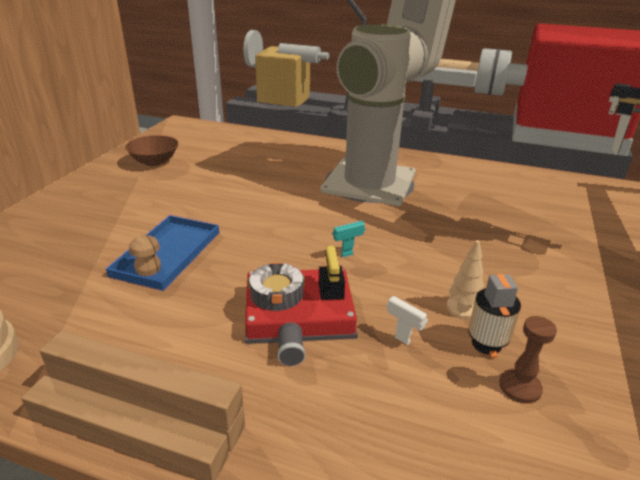

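View pics/wrist0.png

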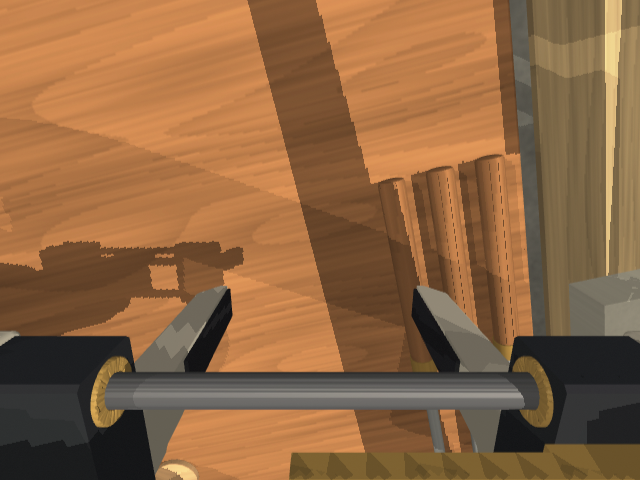

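The top view shows the housing centre near px (317,213), key handle (291,211), collar (334,201), filter boss (155,205), tree (185,255), candlestick (150,180), tray (464,258) and mushroom (467,223). The turquoise and white keys are decoys. Next I'll measure these.

```bash
cat > m.py <<'E'
from h import *
c=dict(np.load('top0.npz'));W=world(c);hsv=cv2.cvtColor(c['img'],cv2.COLOR_RGB2HSV)
H,S,V=[hsv[...,i].astype(int) for i in range(3)]
Z=W[...,2]
def roi(u0,u1,v0,v1):
    m=np.zeros((480,640),bool);m[v0:v1,u0:u1]=1;return m
def rect(m,name,lift=None):
    n,l,st,_=cv2.connectedComponentsWithStats(m.astype(np.uint8))
    k=1+np.argmax(st[1:,4]);m=l==k
    P=W[m];r=cv2.minAreaRect(P[:,:2].astype(np.float32)*1000)
    print(name,m.sum(),'rect',np.round(r[0],1),np.round(r[1],1),round(r[2],1),'mean',P.mean(0).round(4),'zmed',np.median(P[:,2]).round(4));return P
red=((H<6)|(H>174))&(S>190)&(V>90)
rect(red&roi(250,380,160,270)&(abs(Z-.045)<.006),'housing')
yel=(H>20)&(H<35)&(S>180)&(V>120)
rect(yel&roi(270,310,180,235)&(Z>.09),'key')
g=roi(135,190,180,240)
rect(g&(Z>.128)&(Z<.15),'boss')
org=(H>5)&(H<18)&(S>180)&(V>170)
rect(org&g&(Z>.125),'stripe')
rect(roi(300,365,170,230)&(abs(Z-.08)<.004),'collar')
blue=(H>100)&(H<125)&(S>150)
rect(blue&roi(420,510,190,320)&(abs(Z-.004)<.006),'trayfloor')
rect(blue&roi(420,510,190,320)&(abs(Z)<.03),'trayall')
rect(roi(440,490,205,245)&(Z>.05),'mush')
rect(roi(155,215,230,280)&(Z>.02)&(Z<.2),'tree')
rect(roi(115,175,150,200)&(Z>.015)&(Z<.15),'candle')
rect(roi(115,150,150,185)&(Z>.118)&(Z<.15),'candletop')
print('max z',Z[roi(115,220,140,285)].max())
R=cv2.Rodrigues(c['rvec'].astype(float))[0];print('campos',-R.T@c['tvec'].ravel())
E
python3 m.py
```

```text
housing 2651 rect [575.1  10.7] [149.4 187.7] 24.2 mean [0.5583 0.0206 0.0454] zmed 0.0455
key 233 rect [426.5  32.7] [325.   25.2] 14.1 mean [0.5498 0.0637 0.1271] zmed 0.1233
boss 330 rect [543.  343.4] [36.4 35.9] 23.1 mean [0.5417 0.342  0.1376] zmed 0.1383
stripe 63 rect [543.9 343. ] [32.5  8.1] 22.7 mean [0.5441 0.3431 0.1389] zmed 0.139
collar 848 rect [591.5 -24.7] [93.1 93.5] 82.2 mean [ 0.591  -0.0247  0.0803] zmed 0.0803
trayfloor 4048 rect [ 496.6 -325.3] [222.6 120. ] 0.7 mean [ 0.4779 -0.3236  0.0051] zmed 0.0051
trayall 4758 rect [ 494.8 -321.5] [227.9 131.2] 0.5 mean [ 0.4805 -0.3239  0.0074] zmed 0.0055
mush 570 rect [ 561.  -319.6] [55.5 54.9] 66.8 mean [ 0.5587 -0.3171  0.073 ] zmed 0.0737
tree 704 rect [454.1 289.1] [44.6 59.6] 52.5 mean [0.4518 0.2853 0.0838] zmed 0.0786
candle 901 rect [594.5 376. ] [120.7  51.6] 41.1 mean [0.6109 0.3871 0.0896] zmed 0.1175
candletop 371 rect [622.9 399. ] [43.8 42.8] 18.9 mean [0.621  0.3975 0.1292] zmed 0.1296
max z 1.042659344197424
campos [0.26586767 0.00524074 1.04265934]
```

>>> {"op": "step_arm", "data": {
  "motion": [
    {"x":20,"y":-26,"z":0,"roll":-0.124,"jaw":0},
    {"x":20,"y":-26,"z":0,"roll":-0.124,"jaw":0},
    {"x":20,"y":-26,"z":0,"roll":-0.124,"jaw":0},
    {"x":20,"y":-26,"z":0,"roll":-0.124,"jaw":0},
    {"x":20,"y":-26,"z":0,"roll":-0.124,"jaw":0},
    {"x":20,"y":-26,"z":0,"roll":-0.124,"jaw":0},
    {"x":20,"y":-26,"z":0,"roll":-0.124,"jaw":0},
    {"x":20,"y":-26,"z":0,"roll":-0.124,"jaw":0},
    {"x":20,"y":-26,"z":0,"roll":-0.124,"jaw":0},
    {"x":20,"y":-26,"z":0,"roll":-0.124,"jaw":0}
  ]
}}

```text
time: 0.98
tool_pos: [0.3397, 0.314, 0.2969]
ee_rot: [-0.003, 0.676, 0.737, -0.002]
wrist_force: [0.8, 0.2, -0.0]
opening: 0.0928
```

>>> {"op": "step_arm", "data": {
  "motion": [
    {"x":21,"y":-25,"z":0,"roll":-0.124,"jaw":0},
    {"x":21,"y":-25,"z":0,"roll":-0.124,"jaw":0},
    {"x":21,"y":-25,"z":0,"roll":-0.124,"jaw":0},
    {"x":21,"y":-25,"z":0,"roll":-0.124,"jaw":0},
    {"x":21,"y":-25,"z":0,"roll":-0.124,"jaw":0},
    {"x":21,"y":-25,"z":0,"roll":-0.124,"jaw":0},
    {"x":21,"y":-25,"z":0,"roll":-0.124,"jaw":0},
    {"x":21,"y":-25,"z":0,"roll":-0.124,"jaw":0},
    {"x":21,"y":-25,"z":0,"roll":-0.124,"jaw":0},
    {"x":21,"y":-25,"z":0,"roll":-0.12,"jaw":0},
    {"x":0,"y":0,"z":0,"roll":0,"jaw":0},
    {"x":0,"y":0,"z":0,"roll":0,"jaw":0}
  ]
}}

```text
time: 1.98
tool_pos: [0.5588, 0.0424, 0.2938]
ee_rot: [-0.003, 0.981, 0.195, -0.001]
wrist_force: [-0.4, 0.6, 0.1]
opening: 0.0925
```

```bash
cat >> h.py <<'E'
def st():
    s=telemetry.sense();w,x,y,z=s['ee_rot']
    from scipy.spatial.transform import Rotation as Ro
    R=Ro.from_quat([x,y,z,w]).as_matrix()
    print('t',round(s['time'],2),'tcp',(s['tool_pos']*1000).round(1),'jaw',np.degrees(np.arctan2(R[1,1],R[0,1])).round(2),'zax',R[:,2].round(4),'F',s['wrist_force'].round(1),'T',s['wrist_torque'].round(2),'op',round(s['opening']*1000,1),'q',s['joint_positions'].round(2))
    return s
E
python3 - <<'E'
from h import *
c=cam('wrist','w1');np.savez('w1.npz',**c);st()
W=world(c);hsv=cv2.cvtColor(c['img'],cv2.COLOR_RGB2HSV).astype(int);H,S,V=hsv[...,0],hsv[...,1],hsv[...,2];Z=W[...,2]
yel=((H>20)&(H<35)&(S>180)&(V>100)&(abs(Z-.123)<.005)).astype(np.uint8)
n,l,s,_=cv2.connectedComponentsWithStats(yel);k=1+np.argmax(s[1:,4]);print(cv2.minAreaRect(W[l==k][:,:2].astype(np.float32)*1000),np.median(W[l==k][:,2]))
m=(abs(Z-.08)<.003).astype(np.uint8)
n,l,s,_=cv2.connectedComponentsWithStats(m);k=1+np.argmax(s[1:,4]);print(cv2.minAreaRect(W[l==k][:,:2].astype(np.float32)*1000),s[k])
E
```

```text
t 2.03 tcp [558.6  42.4 293.7] jaw -67.43 zax [-0.0039  0.0049 -1.    ] F [-0.6 -1.3  0.5] T [-0.01  0.2  -0.04] op 93.1 q [-0.02  0.03  1.61  0.    1.51  1.16]
((555.33935546875, 65.79489135742188), (67.69841766357422, 15.56218433380127), 24.285140991210938) 0.1216980888527945
((594.6394653320312, -23.79694366455078), (94.01513671875, 93.45890045166016), 48.385494232177734) [ 354  167  115  111 5494]
```

View pics/w1.png

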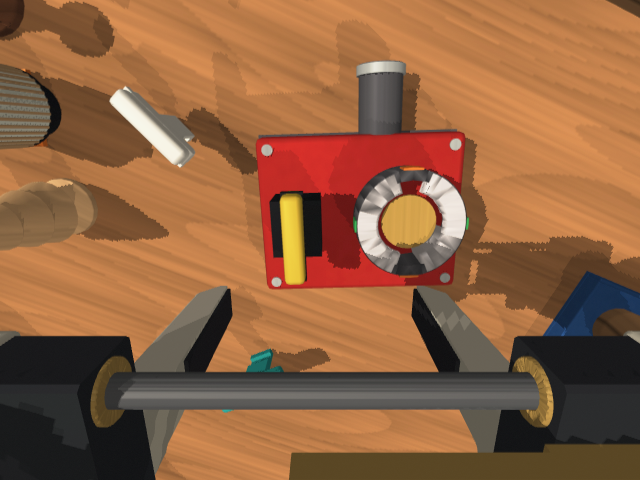

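>>> {"op": "step_arm", "data": {
  "motion": [
    {"x":-3,"y":11,"z":-20,"roll":0.03,"jaw":0},
    {"x":-3,"y":11,"z":-20,"roll":0,"jaw":0},
    {"x":0,"y":0,"z":-20,"roll":0,"jaw":0},
    {"x":0,"y":0,"z":0,"roll":0,"jaw":0}
  ]
}}

```text
time: 2.37
tool_pos: [0.5512, 0.0675, 0.2333]
ee_rot: [-0.003, 0.977, 0.214, -0.0]
wrist_force: [-1.2, 0.4, -0.8]
opening: 0.0931
```

```bash
python3 -c "
from h import *
st()"
```

```text
t 2.37 tcp [551.2  67.5 233.3] jaw -65.26 zax [-0.0013  0.0054 -1.    ] F [-1.2  0.4 -0.8] T [-0.04  0.17  0.01] op 93.1 q [0.03 0.05 1.7  0.01 1.39 1.16]
```

>>> {"op": "step_arm", "data": {
  "motion": [
    {"x":2,"y":-2,"z":-15,"jaw":0},
    {"x":0,"y":0,"z":-15,"jaw":0},
    {"x":0,"y":0,"z":-15,"jaw":60},
    {"x":0,"y":0,"z":-10,"jaw":60},
    {"x":0,"y":0,"z":0,"jaw":60}
  ]
}}

```text
validation failed for argument at $.mo...
```

```bash
python3 -c "
from h import *
st();cam('wrist','w2')"
```

```text
t 2.37 tcp [551.2  67.5 233.3] jaw -65.26 zax [-0.0013  0.0054 -1.    ] F [-1.2  0.4 -0.8] T [-0.04  0.17  0.01] op 93.1 q [0.03 0.05 1.7  0.01 1.39 1.16]
```

View pics/w2.png

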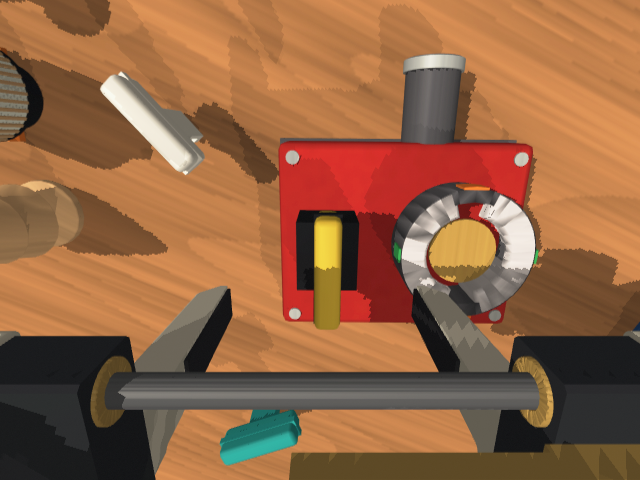

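The move was refused because roll was missing. The key handle (px 328,270) sits centred between the fingers.

>>> {"op": "step_arm", "data": {
  "motion": [
    {"x":2,"y":-2,"z":-15,"roll":0,"jaw":0},
    {"x":0,"y":0,"z":-15,"roll":0,"jaw":0},
    {"x":0,"y":0,"z":-15,"roll":0,"jaw":60},
    {"x":0,"y":0,"z":-10,"roll":0,"jaw":60},
    {"x":0,"y":0,"z":0,"roll":0,"jaw":60}
  ]
}}

```text
time: 2.83
tool_pos: [0.5557, 0.0687, 0.1872]
ee_rot: [-0.002, 0.976, 0.218, 0.006]
wrist_force: [-0.4, -0.1, -0.1]
opening: 0.0774
```

```bash
python3 -c "
from h import *
st();cam('wrist','w3');cam('scene','s3')"
```

```text
t 2.83 tcp [555.7  68.7 187.2] jaw -64.82 zax [ 0.0103  0.0063 -0.9999] F [-0.4 -0.1 -0.1] T [-0.01  0.17  0.04] op 77.4 q [0.03 0.1  1.74 0.01 1.29 1.16]
```

View pics/s3.png

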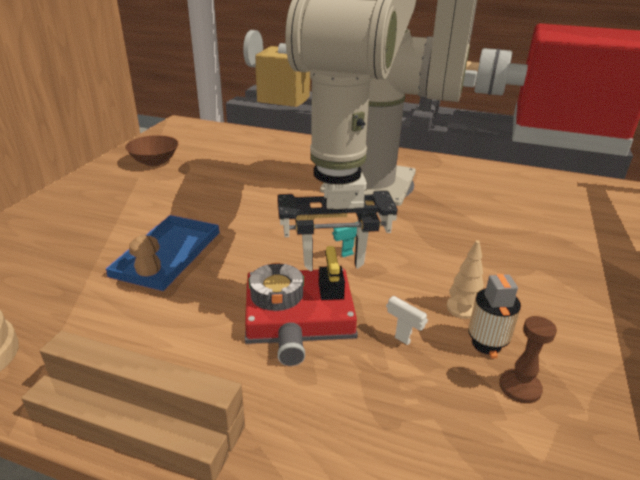

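View pics/w3.png

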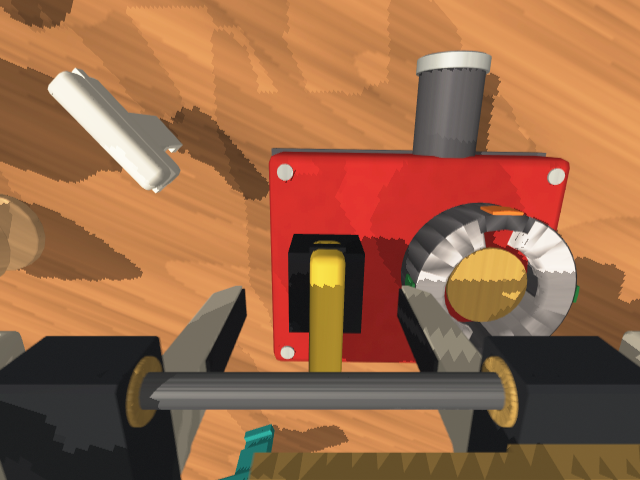

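>>> {"op": "step_arm", "data": {
  "motion": [
    {"x":0,"y":-2,"z":-5,"roll":-0.01,"jaw":60},
    {"x":0,"y":0,"z":-5,"roll":0,"jaw":120},
    {"x":0,"y":0,"z":0,"roll":0,"jaw":200},
    {"x":0,"y":0,"z":0,"roll":0,"jaw":255},
    {"x":0,"y":0,"z":0,"roll":0,"jaw":255},
    {"x":0,"y":0,"z":0,"roll":0,"jaw":255},
    {"x":0,"y":0,"z":0,"roll":0,"jaw":255}
  ]
}}

```text
time: 3.52
tool_pos: [0.5591, 0.0664, 0.1833]
ee_rot: [-0.001, 0.977, 0.212, 0.01]
wrist_force: [-0.7, 0.2, 0.1]
opening: 0.0356
```

```bash
python3 -c "
from h import *
st()"
```

```text
t 3.52 tcp [559.1  66.4 183.3] jaw -65.47 zax [ 0.0197  0.0064 -0.9998] F [-0.7  0.2  0.1] T [-0.01  0.17 -0.  ] op 35.6 q [0.02 0.1  1.74 0.01 1.28 1.16]
```

>>> {"op": "step_arm", "data": {
  "motion": [
    {"x":0,"y":0,"z":-5,"roll":0,"jaw":255},
    {"x":0,"y":0,"z":0,"roll":0,"jaw":255},
    {"x":0,"y":0,"z":0,"roll":0,"jaw":255},
    {"x":0,"y":0,"z":0,"roll":0,"jaw":255}
  ]
}}

```text
time: 3.85
tool_pos: [0.5592, 0.0671, 0.1782]
ee_rot: [-0.002, 0.977, 0.213, 0.011]
wrist_force: [-1.5, 1.1, 1.8]
opening: 0.0159
```

```bash
python3 -c "
from h import *
st()"
```

```text
t 3.85 tcp [559.2  67.1 178.2] jaw -65.46 zax [ 0.0199  0.0078 -0.9998] F [-1.5  1.1  1.8] T [ 0.29  0.4  -0.02] op 15.9 q [0.02 0.11 1.74 0.01 1.27 1.16]
```

>>> {"op": "step_arm", "data": {
  "motion": [
    {"x":0,"y":0,"z":6,"roll":0,"jaw":255},
    {"x":0,"y":0,"z":8,"roll":0,"jaw":255},
    {"x":0,"y":0,"z":8,"roll":0,"jaw":255},
    {"x":0,"y":0,"z":8,"roll":0,"jaw":255}
  ]
}}

```text
time: 4.18
tool_pos: [0.5579, 0.0667, 0.2057]
ee_rot: [-0.002, 0.977, 0.212, 0.008]
wrist_force: [0.7, 1.5, -1.0]
opening: 0.0159
```

```bash
python3 -c "
from h import *
st();cam('scene','s4')"
```

```text
t 4.18 tcp [557.9  66.7 205.7] jaw -65.46 zax [ 0.0159  0.0069 -0.9999] F [ 0.7  1.5 -1. ] T [ 0.   -0.06 -0.01] op 15.9 q [0.02 0.08 1.72 0.01 1.32 1.17]
```

View pics/s4.png

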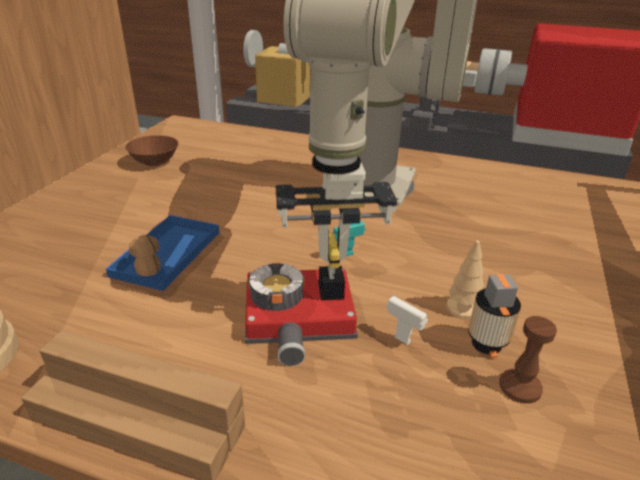

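The key (yellow, px 334,245) rises with the gripper. Now I'll lift it clear and carry it to the tray.

>>> {"op": "step_arm", "data": {
  "motion": [
    {"x":0,"y":0,"z":15,"roll":0,"jaw":255},
    {"x":0,"y":0,"z":20,"roll":0,"jaw":255},
    {"x":0,"y":0,"z":20,"roll":0,"jaw":255},
    {"x":-5,"y":-20,"z":5,"roll":0.1,"jaw":255},
    {"x":-8,"y":-32,"z":0,"roll":0.12,"jaw":255},
    {"x":-8,"y":-32,"z":0,"roll":0.12,"jaw":255},
    {"x":-8,"y":-32,"z":0,"roll":0.12,"jaw":255},
    {"x":-8,"y":-32,"z":0,"roll":0.12,"jaw":255},
    {"x":-8,"y":-32,"z":0,"roll":0.12,"jaw":255},
    {"x":-8,"y":-32,"z":0,"roll":0.12,"jaw":255},
    {"x":-8,"y":-32,"z":0,"roll":0.12,"jaw":255}
  ]
}}

```text
time: 5.15
tool_pos: [0.4966, -0.1742, 0.2812]
ee_rot: [-0.003, 0.772, 0.636, 0.011]
wrist_force: [0.8, -1.2, -1.1]
opening: 0.0158
```

```bash
python3 -c "
from h import *
st()"
```

```text
t 5.15 tcp [ 496.6 -174.2  281.2] jaw -11.04 zax [ 0.0128  0.0192 -0.9997] F [ 0.8 -1.2 -1.1] T [-0.06  0.06  0.01] op 15.8 q [-0.45 -0.06  1.73  0.02  1.48 -0.26]
```

>>> {"op": "step_arm", "data": {
  "motion": [
    {"x":-8,"y":-30,"z":0,"roll":0.1,"jaw":255},
    {"x":-8,"y":-30,"z":0,"roll":0.09,"jaw":255},
    {"x":-8,"y":-30,"z":-10,"roll":0,"jaw":255},
    {"x":-8,"y":-28,"z":-20,"roll":0,"jaw":255},
    {"x":-8,"y":-20,"z":-20,"roll":0,"jaw":255},
    {"x":0,"y":0,"z":-20,"roll":0,"jaw":255},
    {"x":0,"y":0,"z":0,"roll":0,"jaw":255}
  ]
}}

```text
time: 5.73
tool_pos: [0.451, -0.3272, 0.2174]
ee_rot: [0.001, 0.704, 0.711, 0.009]
wrist_force: [-0.9, 0.9, -2.4]
opening: 0.0162
```

```bash
python3 -c "
from h import *
st();c=cam('wrist','w5');c=cam('top','t5');cam('scene','s5')"
```

```text
t 5.73 tcp [ 451.  -327.2  217.4] jaw 0.56 zax [ 0.0147  0.0119 -0.9998] F [-0.9  0.9 -2.4] T [-0.08  0.11  0.01] op 16.2 q [-0.73  0.07  1.71  0.02  1.36 -0.74]
```

View pics/s5.png

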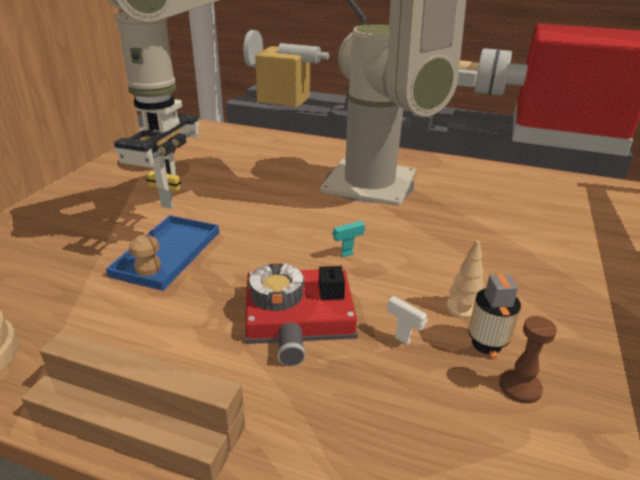

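View pics/w5.png

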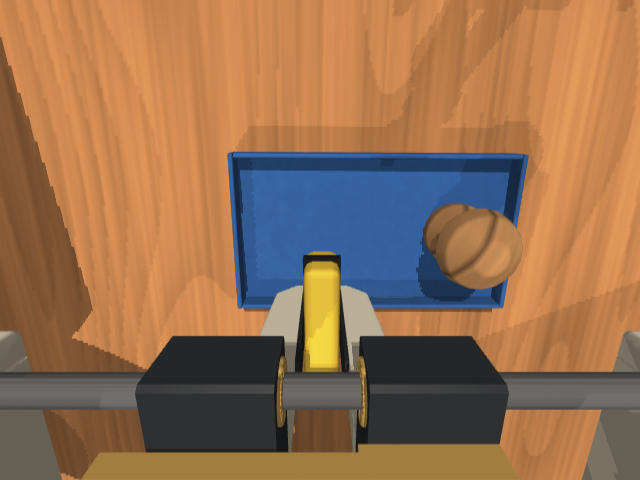

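Key held upright, over the free part of the tray. Next I'll lower it.

>>> {"op": "step_arm", "data": {
  "motion": [
    {"x":0,"y":2,"z":-20,"roll":0,"jaw":255},
    {"x":0,"y":2,"z":-20,"roll":0,"jaw":255},
    {"x":0,"y":1,"z":-18,"roll":0,"jaw":255},
    {"x":0,"y":0,"z":-10,"roll":0,"jaw":255},
    {"x":0,"y":0,"z":0,"roll":0,"jaw":255}
  ]
}}

```text
time: 6.3
tool_pos: [0.4601, -0.3217, 0.1646]
ee_rot: [0.013, 0.7, 0.714, 0.011]
wrist_force: [-0.5, 0.4, -0.5]
opening: 0.0156
```

```bash
python3 -c "
from h import *
st()"
```

```text
t 6.3 tcp [ 460.1 -321.7  164.6] jaw 1.07 zax [ 0.0333 -0.0029 -0.9994] F [-0.5  0.4 -0.5] T [-0.03  0.14 -0.02] op 15.6 q [-0.71  0.11  1.77  0.02  1.23 -0.74]
```

>>> {"op": "step_arm", "data": {
  "motion": [
    {"x":-2,"y":0,"z":-16,"roll":0,"jaw":255},
    {"x":-2,"y":0,"z":-12,"roll":0,"jaw":255}
  ]
}}

```text
time: 6.47
tool_pos: [0.4595, -0.3226, 0.1419]
ee_rot: [0.017, 0.699, 0.714, 0.011]
wrist_force: [-0.0, -0.7, -1.3]
opening: 0.016
```

```bash
python3 -c "
from h import *
st()"
```

```text
t 6.47 tcp [ 459.5 -322.6  141.9] jaw 1.22 zax [ 0.0397 -0.008  -0.9992] F [-0.  -0.7 -1.3] T [-0.03  0.14  0.04] op 16.0 q [-0.71  0.14  1.79  0.02  1.18 -0.74]
```

>>> {"op": "step_arm", "data": {
  "motion": [
    {"x":-1,"y":0,"z":-6,"roll":0,"jaw":255},
    {"x":0,"y":0,"z":-4,"roll":0,"jaw":255}
  ]
}}

```text
time: 6.63
tool_pos: [0.4597, -0.3232, 0.135]
ee_rot: [0.019, 0.699, 0.715, 0.011]
wrist_force: [-13.0, 6.8, 39.6]
opening: 0.0161
```

```bash
python3 -c "
from h import *
st();cam('scene','s6')"
```

```text
t 6.63 tcp [ 459.7 -323.2  135. ] jaw 1.29 zax [ 0.0419 -0.0106 -0.9991] F [-13.    6.8  39.6] T [ 1.12  2.68 -0.07] op 16.1 q [-0.71  0.14  1.79  0.02  1.17 -0.74]
```

View pics/s6.png

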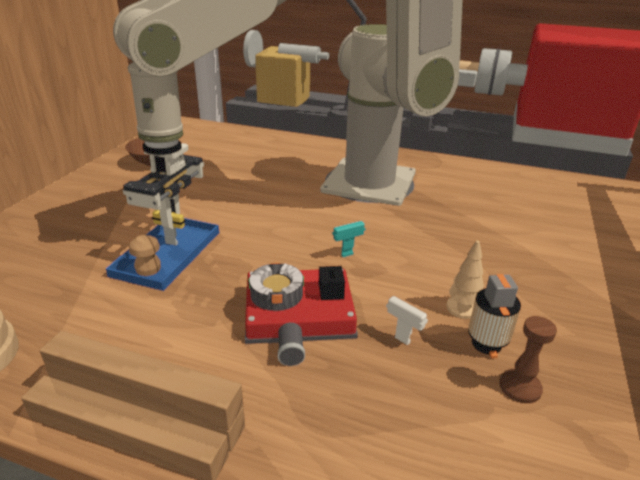

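Floor contact is felt (40 N). I'll ease off and open.

>>> {"op": "step_arm", "data": {
  "motion": [
    {"x":0,"y":0,"z":1,"roll":0,"jaw":255},
    {"x":0,"y":0,"z":0,"roll":0,"jaw":180},
    {"x":0,"y":0,"z":0,"roll":0,"jaw":140},
    {"x":0,"y":0,"z":0,"roll":0,"jaw":120},
    {"x":0,"y":0,"z":0,"roll":0,"jaw":120}
  ]
}}

```text
time: 7.1
tool_pos: [0.4617, -0.3249, 0.1407]
ee_rot: [0.022, 0.699, 0.715, 0.011]
wrist_force: [0.8, 0.4, 0.1]
opening: 0.0384
```

```bash
python3 -c "
from h import *
st();cam('scene','s7');cam('wrist','w7')"
```

```text
t 7.1 tcp [ 461.7 -324.9  140.7] jaw 1.32 zax [ 0.0464 -0.0147 -0.9988] F [0.8 0.4 0.1] T [-0.05  0.05 -0.01] op 38.4 q [-0.71  0.14  1.79  0.02  1.17 -0.74]
```

View pics/w7.png

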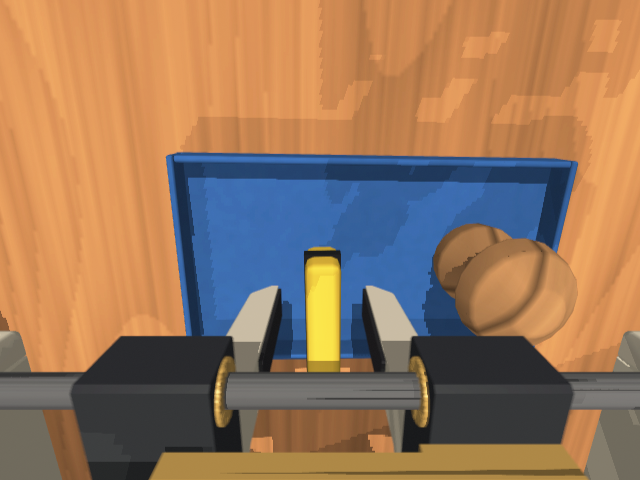

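View pics/s7.png

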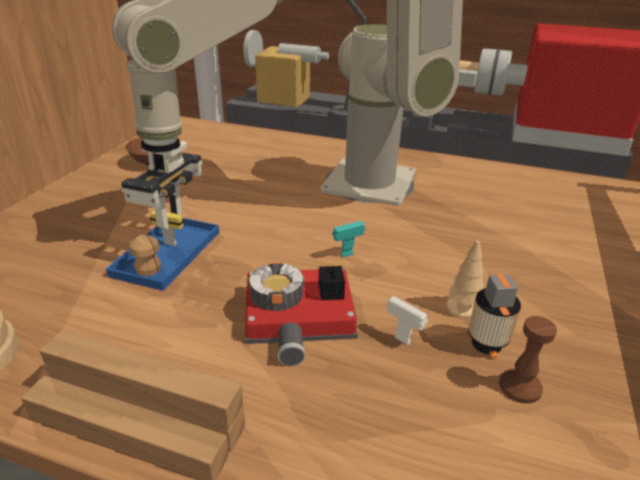

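The key stands free between the fingers (px 322,310). Now I'll lift off and head for the filter.

>>> {"op": "step_arm", "data": {
  "motion": [
    {"x":0,"y":0,"z":8,"roll":0,"jaw":100},
    {"x":0,"y":0,"z":20,"roll":0,"jaw":100},
    {"x":0,"y":0,"z":30,"roll":0,"jaw":100},
    {"x":0,"y":0,"z":30,"roll":0,"jaw":60},
    {"x":0,"y":0,"z":30,"roll":0,"jaw":30},
    {"x":0,"y":0,"z":20,"roll":0,"jaw":30}
  ]
}}

```text
time: 7.7
tool_pos: [0.4568, -0.3208, 0.2773]
ee_rot: [0.013, 0.699, 0.715, 0.01]
wrist_force: [0.1, 0.2, 0.2]
opening: 0.0716
```

```bash
python3 -c "
from h import *
st();cam('wrist','w8');cam('top','t8')
c=cams.read_camera('top');np.savez('t8.npz',**c)"
```

```text
t 7.7 tcp [ 456.8 -320.8  277.3] jaw 1.28 zax [ 0.0336 -0.0037 -0.9994] F [0.1 0.2 0.2] T [-0.07  0.08 -0.  ] op 71.6 q [-0.71  0.01  1.66  0.02  1.44 -0.74]
```

View pics/w8.png

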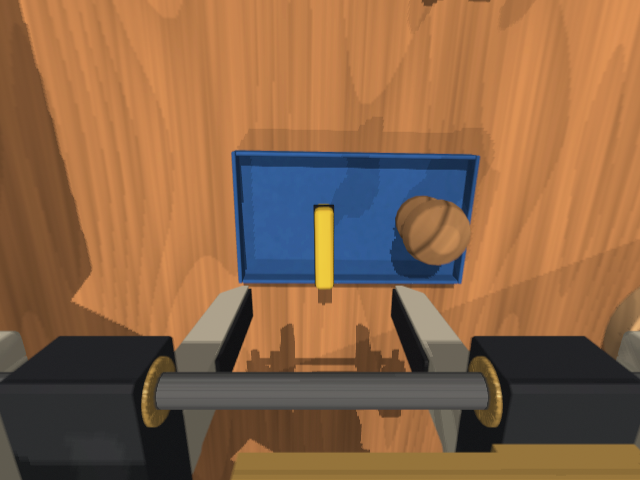

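View pics/t8.png

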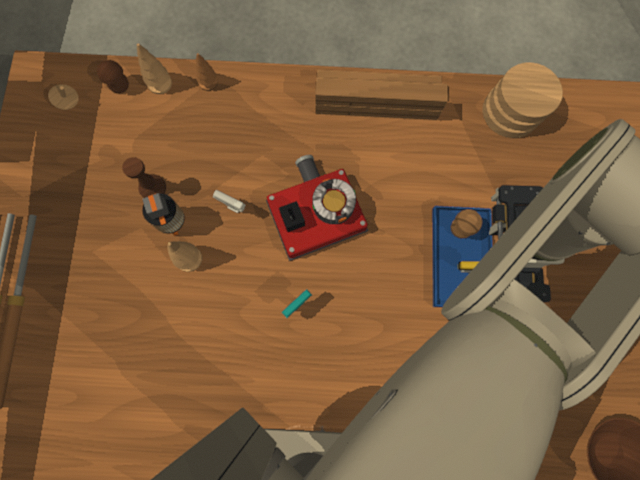

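The key stands in the tray (wrist px 324,248), clear of the mushroom. The tool has picked up about 0.03 rad of tilt. Rolling it on the way to the filter turns that tilt against the sag, so I'll use that to null it.

>>> {"op": "step_arm", "data": {
  "motion": [
    {"x":4,"y":33,"z":1,"roll":-0.12,"jaw":30},
    {"x":4,"y":33,"z":1,"roll":-0.12,"jaw":30},
    {"x":4,"y":33,"z":1,"roll":-0.12,"jaw":30},
    {"x":4,"y":33,"z":1,"roll":-0.12,"jaw":30},
    {"x":4,"y":33,"z":1,"roll":-0.12,"jaw":30},
    {"x":4,"y":33,"z":1,"roll":-0.12,"jaw":30},
    {"x":4,"y":33,"z":1,"roll":-0.12,"jaw":30},
    {"x":4,"y":33,"z":1,"roll":-0.12,"jaw":30},
    {"x":4,"y":33,"z":1,"roll":-0.12,"jaw":30},
    {"x":4,"y":33,"z":1,"roll":-0.12,"jaw":30}
  ]
}}

```text
time: 8.68
tool_pos: [0.4878, 0.0029, 0.2718]
ee_rot: [0.01, 0.98, 0.201, -0.005]
wrist_force: [0.8, -0.3, -0.2]
opening: 0.0821
```

```bash
python3 -c "
from h import *
st()"
```

```text
t 8.68 tcp [487.8   2.9 271.8] jaw -66.82 zax [-0.0065 -0.0219 -0.9997] F [ 0.8 -0.3 -0.2] T [-0.02  0.14 -0.03] op 82.1 q [-0.09 -0.16  1.83 -0.02  1.47  1.08]
```

>>> {"op": "step_arm", "data": {
  "motion": [
    {"x":5,"y":33,"z":2,"roll":-0.1,"jaw":30},
    {"x":5,"y":33,"z":2,"roll":-0.1,"jaw":30},
    {"x":5,"y":33,"z":2,"roll":-0.1,"jaw":30},
    {"x":5,"y":33,"z":2,"roll":-0.1,"jaw":30},
    {"x":5,"y":33,"z":2,"roll":-0.1,"jaw":30},
    {"x":5,"y":33,"z":2,"roll":-0.1,"jaw":30},
    {"x":5,"y":33,"z":2,"roll":-0.1,"jaw":30},
    {"x":5,"y":33,"z":2,"roll":-0.1,"jaw":30},
    {"x":5,"y":30,"z":2,"roll":-0.04,"jaw":30}
  ]
}}

```text
time: 9.43
tool_pos: [0.5246, 0.3113, 0.2737]
ee_rot: [0.009, 0.971, -0.239, -0.021]
wrist_force: [1.0, -0.4, 0.7]
opening: 0.0821
```

```bash
python3 -c "
from h import *
st()"
```

```text
t 9.43 tcp [524.6 311.3 273.7] jaw -117.68 zax [-0.045  -0.0067 -0.999 ] F [ 1.  -0.4  0.7] T [ 0.01  0.14 -0.05] op 82.1 q [0.45 0.2  1.46 0.01 1.52 2.5 ]
```

>>> {"op": "step_arm", "data": {
  "motion": [
    {"x":10,"y":16,"z":0,"roll":0,"jaw":30},
    {"x":6,"y":10,"z":0,"roll":0,"jaw":30},
    {"x":0,"y":0,"z":0,"roll":0,"jaw":30},
    {"x":0,"y":0,"z":0,"roll":0,"jaw":30},
    {"x":0,"y":0,"z":0,"roll":0,"jaw":30},
    {"x":0,"y":0,"z":0,"roll":0,"jaw":30},
    {"x":0,"y":0,"z":0,"roll":0,"jaw":30}
  ]
}}

```text
time: 10.02
tool_pos: [0.5358, 0.3421, 0.2623]
ee_rot: [0.014, 0.971, -0.238, -0.028]
wrist_force: [-0.6, -1.0, -0.2]
opening: 0.0819
```

```bash
python3 -c "
from h import *
st()"
```

```text
t 10.02 tcp [535.8 342.1 262.3] jaw -117.52 zax [-0.0602 -0.0134 -0.9981] F [-0.6 -1.  -0.2] T [ 0.07  0.15 -0.04] op 81.9 q [0.48 0.29 1.38 0.02 1.53 2.53]
```

>>> {"op": "step_arm", "data": {
  "motion": [
    {"x":0,"y":0,"z":2,"roll":0.124,"jaw":30},
    {"x":0,"y":0,"z":2,"roll":0.124,"jaw":30},
    {"x":0,"y":0,"z":2,"roll":0.124,"jaw":30},
    {"x":0,"y":0,"z":2,"roll":0.124,"jaw":30},
    {"x":0,"y":0,"z":2,"roll":0.124,"jaw":30},
    {"x":0,"y":0,"z":2,"roll":0.124,"jaw":30},
    {"x":0,"y":0,"z":2,"roll":0.124,"jaw":30},
    {"x":0,"y":0,"z":2,"roll":0.124,"jaw":30},
    {"x":0,"y":0,"z":2,"roll":0.124,"jaw":30},
    {"x":0,"y":0,"z":2,"roll":0.124,"jaw":30},
    {"x":0,"y":0,"z":2,"roll":0.124,"jaw":30},
    {"x":0,"y":0,"z":2,"roll":0.124,"jaw":30}
  ]
}}

```text
time: 11.02
tool_pos: [0.536, 0.3307, 0.2895]
ee_rot: [0.03, 0.873, 0.487, -0.01]
wrist_force: [0.3, -0.3, -0.3]
opening: 0.0819
```

```bash
python3 -c "
from h import *
st()"
```

```text
t 11.02 tcp [536.  330.7 289.5] jaw -31.58 zax [ 0.0121 -0.0624 -0.998 ] F [ 0.3 -0.3 -0.3] T [-0.04  0.07  0.06] op 81.9 q [ 0.5   0.23  1.4  -0.06  1.53  1.05]
```

>>> {"op": "step_arm", "data": {
  "motion": [
    {"x":0,"y":0,"z":0,"roll":0.124,"jaw":30},
    {"x":0,"y":0,"z":0,"roll":0.124,"jaw":30},
    {"x":0,"y":0,"z":0,"roll":0.124,"jaw":30},
    {"x":0,"y":0,"z":0,"roll":0.124,"jaw":30},
    {"x":0,"y":0,"z":0,"roll":0.124,"jaw":30},
    {"x":0,"y":0,"z":0,"roll":0.124,"jaw":30},
    {"x":0,"y":0,"z":0,"roll":0.124,"jaw":30},
    {"x":0,"y":0,"z":0,"roll":0.124,"jaw":30},
    {"x":0,"y":0,"z":0,"roll":0.124,"jaw":30},
    {"x":0,"y":0,"z":0,"roll":0.124,"jaw":30},
    {"x":0,"y":0,"z":0,"roll":0.124,"jaw":30},
    {"x":0,"y":0,"z":0,"roll":0.124,"jaw":30}
  ]
}}

```text
time: 12.02
tool_pos: [0.5362, 0.3202, 0.2947]
ee_rot: [0.03, 0.306, 0.951, 0.016]
wrist_force: [-0.6, 1.5, -0.1]
opening: 0.0825
```

```bash
python3 -c "
from h import *
st()"
```

```text
t 12.02 tcp [536.2 320.2 294.7] jaw 54.36 zax [ 0.067   0.0119 -0.9977] F [-0.6  1.5 -0.1] T [-0.05  0.04  0.03] op 82.5 q [ 0.47  0.15  1.48 -0.02  1.44 -0.48]
```

>>> {"op": "step_arm", "data": {
  "motion": [
    {"x":0,"y":0,"z":0,"roll":0.124,"jaw":30},
    {"x":0,"y":0,"z":0,"roll":0.124,"jaw":30},
    {"x":6,"y":10,"z":0,"roll":0.12,"jaw":30},
    {"x":6,"y":10,"z":0,"roll":0,"jaw":30},
    {"x":0,"y":0,"z":0,"roll":0,"jaw":30},
    {"x":0,"y":0,"z":0,"roll":0,"jaw":30},
    {"x":0,"y":0,"z":0,"roll":0,"jaw":30}
  ]
}}

```text
time: 12.6
tool_pos: [0.5486, 0.3341, 0.297]
ee_rot: [0.028, 0.122, 0.992, 0.022]
wrist_force: [0.1, 0.1, -0.1]
opening: 0.0823
```

```bash
python3 -c "
from h import *
st()"
```

```text
t 12.6 tcp [548.6 334.1 297. ] jaw 76.06 zax [ 0.0608  0.0359 -0.9975] F [ 0.1  0.1 -0.1] T [0.01 0.03 0.  ] op 82.3 q [ 0.47  0.19  1.43  0.    1.45 -0.86]
```

>>> {"op": "step_arm", "data": {
  "motion": [
    {"x":0,"y":0,"z":40,"roll":0,"jaw":30},
    {"x":0,"y":0,"z":40,"roll":0,"jaw":30},
    {"x":0,"y":0,"z":40,"roll":0,"jaw":30}
  ]
}}

```text
time: 12.85
tool_pos: [0.5433, 0.3297, 0.4055]
ee_rot: [0.018, 0.124, 0.992, 0.014]
wrist_force: [0.6, -0.6, 0.8]
opening: 0.0822
```

```bash
python3 -c "
from h import *
st()"
```

```text
t 12.85 tcp [543.3 329.7 405.5] jaw 75.79 zax [ 0.039   0.0242 -0.9989] F [ 0.6 -0.6  0.8] T [-0.09 -0.05 -0.02] op 82.2 q [ 0.46  0.17  1.26  0.    1.67 -0.86]
```

>>> {"op": "step_arm", "data": {
  "motion": [
    {"x":0,"y":0,"z":0,"roll":0,"jaw":30},
    {"x":0,"y":0,"z":0,"roll":0,"jaw":30},
    {"x":0,"y":0,"z":0,"roll":0,"jaw":30}
  ]
}}

```text
time: 13.1
tool_pos: [0.5447, 0.3291, 0.4193]
ee_rot: [0.026, 0.125, 0.992, 0.019]
wrist_force: [0.5, -0.1, 0.5]
opening: 0.082
```

```bash
python3 -c "
from h import *
st()"
```

```text
t 13.1 tcp [544.7 329.1 419.3] jaw 75.64 zax [ 0.0557  0.0318 -0.9979] F [ 0.5 -0.1  0.5] T [-0.06  0.04  0.01] op 82.0 q [ 0.46  0.16  1.24  0.    1.67 -0.86]
```

>>> {"op": "step_arm", "data": {
  "motion": [
    {"x":0,"y":0,"z":0,"roll":-0.125,"jaw":30},
    {"x":0,"y":0,"z":0,"roll":-0.125,"jaw":30},
    {"x":0,"y":0,"z":0,"roll":-0.125,"jaw":30},
    {"x":0,"y":0,"z":0,"roll":-0.125,"jaw":30},
    {"x":0,"y":0,"z":0,"roll":-0.125,"jaw":30},
    {"x":0,"y":0,"z":0,"roll":-0.125,"jaw":30},
    {"x":0,"y":0,"z":0,"roll":-0.125,"jaw":30},
    {"x":0,"y":0,"z":0,"roll":-0.125,"jaw":30},
    {"x":0,"y":0,"z":0,"roll":-0.125,"jaw":30},
    {"x":0,"y":0,"z":0,"roll":-0.125,"jaw":30},
    {"x":0,"y":0,"z":0,"roll":-0.125,"jaw":30},
    {"x":0,"y":0,"z":0,"roll":-0.125,"jaw":30}
  ]
}}

```text
time: 14.1
tool_pos: [0.5402, 0.3241, 0.4004]
ee_rot: [0.025, 0.769, 0.639, -0.012]
wrist_force: [0.9, 0.1, 0.3]
opening: 0.082
```

>>> {"op": "step_arm", "data": {
  "motion": [
    {"x":0,"y":0,"z":0,"roll":-0.125,"jaw":30},
    {"x":0,"y":0,"z":0,"roll":-0.125,"jaw":30},
    {"x":0,"y":0,"z":0,"roll":-0.125,"jaw":30},
    {"x":0,"y":0,"z":0,"roll":-0.125,"jaw":30},
    {"x":0,"y":0,"z":0,"roll":-0.125,"jaw":30},
    {"x":0,"y":0,"z":0,"roll":-0.125,"jaw":30},
    {"x":0,"y":0,"z":0,"roll":-0.125,"jaw":30},
    {"x":0,"y":0,"z":0,"roll":-0.125,"jaw":30},
    {"x":0,"y":0,"z":0,"roll":-0.125,"jaw":30},
    {"x":0,"y":0,"z":0,"roll":-0.125,"jaw":30},
    {"x":0,"y":0,"z":0,"roll":-0.125,"jaw":30},
    {"x":0,"y":0,"z":0,"roll":-0.125,"jaw":30}
  ]
}}

```text
time: 15.1
tool_pos: [0.5345, 0.3194, 0.3773]
ee_rot: [0.009, 0.998, -0.056, -0.04]
wrist_force: [0.1, 0.4, -0.7]
opening: 0.0821
```

```bash
python3 -c "
from h import *
st()"
```

```text
t 15.1 tcp [534.5 319.4 377.3] jaw -96.42 zax [-0.0806 -0.0141 -0.9966] F [ 0.1  0.4 -0.7] T [ 0.    0.15 -0.04] op 82.1 q [0.45 0.24 1.24 0.02 1.75 2.13]
```

>>> {"op": "step_arm", "data": {
  "motion": [
    {"x":2,"y":3,"z":-20,"roll":0,"jaw":30},
    {"x":2,"y":3,"z":-20,"roll":0,"jaw":30},
    {"x":2,"y":3,"z":-20,"roll":0,"jaw":30},
    {"x":2,"y":3,"z":-20,"roll":0,"jaw":30}
  ]
}}

```text
time: 15.43
tool_pos: [0.5424, 0.3299, 0.295]
ee_rot: [0.009, 0.997, -0.063, -0.039]
wrist_force: [-0.3, 0.3, -1.6]
opening: 0.0821
```

```bash
python3 -c "
from h import *
st()"
```

```text
t 15.43 tcp [542.4 329.9 295. ] jaw -97.19 zax [-0.0782 -0.0125 -0.9969] F [-0.3  0.3 -1.6] T [ 0.08  0.09 -0.  ] op 82.1 q [0.45 0.29 1.33 0.02 1.6  2.15]
```

>>> {"op": "step_arm", "data": {
  "motion": [
    {"x":0,"y":0,"z":0,"roll":0,"jaw":30},
    {"x":0,"y":0,"z":0,"roll":0,"jaw":30},
    {"x":0,"y":0,"z":0,"roll":0,"jaw":30}
  ]
}}

```text
time: 15.68
tool_pos: [0.5389, 0.3279, 0.2857]
ee_rot: [0.012, 0.997, -0.064, -0.045]
wrist_force: [-0.5, -0.5, -0.2]
opening: 0.082
```

```bash
python3 -c "
from h import *
s=st();print(s['qd'].round(3),s['joint_positions'])"
```

```text
t 15.68 tcp [538.9 327.9 285.7] jaw -97.21 zax [-0.0915 -0.0191 -0.9956] F [-0.5 -0.5 -0.2] T [-0.03  0.08  0.  ] op 82.0 q [0.45 0.29 1.34 0.02 1.6  2.15]
[-0.002 -0.008  0.002 -0.     0.009  0.   ] [0.45471027 0.29100716 1.33838388 0.02301002 1.60296482 2.15245874]
```

>>> {"op": "step_arm", "data": {
  "motion": [
    {"x":0,"y":0,"z":0,"roll":0,"jaw":30},
    {"x":0,"y":0,"z":0,"roll":0,"jaw":30},
    {"x":0,"y":0,"z":0,"roll":0,"jaw":30}
  ]
}}

```text
time: 15.93
tool_pos: [0.5394, 0.3278, 0.2885]
ee_rot: [0.012, 0.997, -0.064, -0.044]
wrist_force: [0.1, 0.1, 0.7]
opening: 0.0824
```

```bash
python3 -c "
from h import *
s=st();print(s['qd'].round(3),s['joint_positions'])"
```

```text
t 15.93 tcp [539.4 327.8 288.5] jaw -97.24 zax [-0.0888 -0.0179 -0.9959] F [0.1 0.1 0.7] T [0.03 0.15 0.02] op 82.4 q [0.45 0.29 1.34 0.02 1.6  2.15]
[-0.002 -0.013 -0.013 -0.001  0.005  0.   ] [0.45425037 0.28831107 1.3362827  0.02287486 1.60477584 2.15244528]
```

>>> {"op": "step_arm", "data": {
  "motion": [
    {"x":0,"y":0,"z":-1,"roll":0.115,"jaw":30},
    {"x":0,"y":0,"z":-1,"roll":0.115,"jaw":30},
    {"x":0,"y":0,"z":-1,"roll":0.115,"jaw":30},
    {"x":0,"y":0,"z":-1,"roll":0,"jaw":30},
    {"x":0,"y":0,"z":-1,"roll":0,"jaw":30},
    {"x":0,"y":0,"z":-1,"roll":0,"jaw":30},
    {"x":0,"y":0,"z":-1,"roll":0,"jaw":30},
    {"x":0,"y":0,"z":-1,"roll":0,"jaw":30},
    {"x":0,"y":0,"z":-1,"roll":0,"jaw":30},
    {"x":0,"y":0,"z":-1,"roll":0,"jaw":30},
    {"x":0,"y":0,"z":-1,"roll":0,"jaw":30},
    {"x":0,"y":0,"z":-1,"roll":0,"jaw":30}
  ]
}}

```text
time: 16.93
tool_pos: [0.542, 0.3283, 0.2839]
ee_rot: [0.017, 0.993, 0.107, -0.035]
wrist_force: [0.3, 0.6, 0.6]
opening: 0.0821
```

```bash
python3 -c "
from h import *
s=st();print(s['qd'].round(3),s['joint_positions'])"
```

```text
t 16.93 tcp [542.  328.3 283.9] jaw -77.63 zax [-0.0669 -0.0407 -0.9969] F [0.3 0.6 0.6] T [-0.04  0.11  0.01] op 82.1 q [ 0.47  0.29  1.34 -0.01  1.59  1.82]
[-0.003  0.007  0.019 -0.    -0.022  0.004] [ 0.46668265  0.29140715  1.34057533 -0.00623721  1.58778424  1.82258724]
```

>>> {"op": "step_arm", "data": {
  "motion": [
    {"x":0,"y":1,"z":-4,"roll":0,"jaw":30},
    {"x":0,"y":1,"z":-4,"roll":0,"jaw":30},
    {"x":0,"y":1,"z":-4,"roll":0,"jaw":30},
    {"x":0,"y":1,"z":-4,"roll":0,"jaw":30},
    {"x":0,"y":1,"z":-4,"roll":0,"jaw":30},
    {"x":0,"y":1,"z":-4,"roll":0,"jaw":30},
    {"x":0,"y":1,"z":-4,"roll":0,"jaw":30},
    {"x":0,"y":1,"z":-4,"roll":0,"jaw":30},
    {"x":0,"y":1,"z":-4,"roll":0,"jaw":30}
  ]
}}

```text
time: 17.68
tool_pos: [0.5417, 0.3382, 0.2436]
ee_rot: [0.017, 0.993, 0.107, -0.036]
wrist_force: [-0.2, -0.3, -0.8]
opening: 0.082
```

```bash
python3 -c "
from h import *
s=st();print(s['qd'].round(3),s['joint_positions'])"
```

```text
t 17.68 tcp [541.7 338.2 243.6] jaw -77.65 zax [-0.0677 -0.041  -0.9969] F [-0.2 -0.3 -0.8] T [0.02 0.18 0.01] op 82.0 q [ 0.48  0.33  1.37 -0.01  1.52  1.84]
[ 0.017  0.054  0.036  0.002 -0.087  0.018] [ 0.48013302  0.32767962  1.3707958  -0.00511798  1.52217791  1.83683856]
```

>>> {"op": "step_arm", "data": {
  "motion": [
    {"x":0,"y":0,"z":4,"roll":0,"jaw":30},
    {"x":0,"y":0,"z":4,"roll":0,"jaw":30},
    {"x":0,"y":0,"z":4,"roll":0,"jaw":30},
    {"x":0,"y":0,"z":4,"roll":0,"jaw":30},
    {"x":0,"y":0,"z":4,"roll":0,"jaw":30},
    {"x":0,"y":0,"z":4,"roll":0,"jaw":30},
    {"x":0,"y":0,"z":4,"roll":0,"jaw":30},
    {"x":0,"y":0,"z":4,"roll":0,"jaw":30},
    {"x":0,"y":0,"z":4,"roll":0,"jaw":30}
  ]
}}

```text
time: 18.43
tool_pos: [0.5417, 0.3382, 0.2832]
ee_rot: [0.017, 0.993, 0.107, -0.036]
wrist_force: [-0.1, 0.1, 0.7]
opening: 0.0816
```

```bash
python3 -c "
from h import *
s=st();print(s['qd'].round(3),s['joint_positions'])"
```

```text
t 18.43 tcp [541.7 338.2 283.2] jaw -77.65 zax [-0.0674 -0.0409 -0.9969] F [-0.1  0.1  0.7] T [-0.01  0.11  0.01] op 81.6 q [ 0.48  0.31  1.33 -0.01  1.59  1.84]
[-0.001 -0.03  -0.07   0.002  0.092  0.   ] [ 0.48023344  0.30547612  1.32502478 -0.00515561  1.58990758  1.83659984]
```

>>> {"op": "step_arm", "data": {
  "motion": [
    {"x":0,"y":0,"z":-1,"roll":0,"jaw":30},
    {"x":0,"y":0,"z":-1,"roll":0,"jaw":30},
    {"x":0,"y":0,"z":-1,"roll":0,"jaw":30},
    {"x":0,"y":0,"z":-1,"roll":0,"jaw":30},
    {"x":0,"y":0,"z":-1,"roll":0,"jaw":30},
    {"x":0,"y":0,"z":-1,"roll":0,"jaw":30},
    {"x":0,"y":0,"z":-1,"roll":0,"jaw":30},
    {"x":0,"y":0,"z":-1,"roll":0,"jaw":30},
    {"x":0,"y":0,"z":-1,"roll":0,"jaw":30},
    {"x":0,"y":0,"z":-1,"roll":0,"jaw":30},
    {"x":0,"y":0,"z":-1,"roll":0,"jaw":30},
    {"x":0,"y":0,"z":-1,"roll":0,"jaw":30}
  ]
}}

```text
time: 19.43
tool_pos: [0.5416, 0.3381, 0.27]
ee_rot: [0.017, 0.993, 0.107, -0.036]
wrist_force: [-0.0, -1.0, 0.4]
opening: 0.0822
```

```bash
python3 -c "
from h import *
s=st();print(s['qd'].round(3),s['joint_positions'])"
```

```text
t 19.43 tcp [541.6 338.1 270. ] jaw -77.65 zax [-0.0678 -0.0411 -0.9969] F [-0.  -1.   0.4] T [-0.01  0.12 -0.03] op 82.2 q [ 0.48  0.31  1.34 -0.01  1.57  1.84]
[ 0.001  0.006  0.016  0.001 -0.024  0.001] [ 0.48023108  0.31201368  1.34127361 -0.00513526  1.56749237  1.83670911]
```

Slow moves turn out to leave the tilt alone; only fast ones add to it. The remaining tilt is mostly about the jaw axis, so the pads stay nearly parallel to the boss faces and I can use it as is. I'll roll gently to the boss yaw.

>>> {"op": "step_arm", "data": {
  "motion": [
    {"x":0,"y":0,"z":0,"roll":0.05,"jaw":30},
    {"x":0,"y":0,"z":0,"roll":0.08,"jaw":30},
    {"x":0,"y":0,"z":0,"roll":0.09,"jaw":30},
    {"x":0,"y":0,"z":0,"roll":0.09,"jaw":30},
    {"x":0,"y":0,"z":0,"roll":0.09,"jaw":30},
    {"x":0,"y":0,"z":0,"roll":0.09,"jaw":30},
    {"x":0,"y":0,"z":0,"roll":0.09,"jaw":30},
    {"x":0,"y":0,"z":0,"roll":0.09,"jaw":30},
    {"x":0,"y":0,"z":0,"roll":0.09,"jaw":30},
    {"x":0,"y":0,"z":0,"roll":0.09,"jaw":30},
    {"x":0,"y":0,"z":0,"roll":0.09,"jaw":30},
    {"x":0,"y":0,"z":0,"roll":0.09,"jaw":30}
  ]
}}

```text
time: 20.43
tool_pos: [0.5418, 0.338, 0.269]
ee_rot: [0.033, 0.798, 0.601, -0.022]
wrist_force: [0.5, 0.2, -0.4]
opening: 0.0821
```

```bash
python3 -c "
from h import *
s=st()"
```

```text
t 20.43 tcp [541.8 338.  269. ] jaw -16.02 zax [ 0.004  -0.08   -0.9968] F [ 0.5  0.2 -0.4] T [-0.05  0.08  0.05] op 82.1 q [ 0.51  0.28  1.38 -0.07  1.52  0.8 ]
```

>>> {"op": "step_arm", "data": {
  "motion": [
    {"x":0,"y":1,"z":0,"roll":0.09,"jaw":30},
    {"x":0,"y":1,"z":0,"roll":0.09,"jaw":30},
    {"x":0,"y":1,"z":0,"roll":0.09,"jaw":30},
    {"x":0,"y":1,"z":0,"roll":0.09,"jaw":30},
    {"x":0,"y":1,"z":0,"roll":0.09,"jaw":30},
    {"x":0,"y":1,"z":0,"roll":0.09,"jaw":30},
    {"x":0,"y":1,"z":0,"roll":0.09,"jaw":30},
    {"x":0,"y":1,"z":0,"roll":0.04,"jaw":30}
  ]
}}

```text
time: 21.1
tool_pos: [0.5418, 0.3464, 0.2691]
ee_rot: [0.039, 0.54, 0.84, -0.009]
wrist_force: [0.2, -0.0, 0.3]
opening: 0.0822
```

Run:
```python
from h import *
s=st()
c=cam('wrist','w9');W=world(c);Z=W[...,2]
m=(abs(Z-.138)<.004).astype(np.uint8)
n,l,q,_=cv2.connectedComponentsWithStats(m)
for k in np.argsort(-q[1:,4])[:3]+1: print(cv2.minAreaRect(W[l==k][:,:2].astype(np.float32)*1000),q[k],np.median(W[l==k][:,2]))
```

```text
t 21.1 tcp [541.8 346.4 269.1] jaw 24.58 zax [ 0.0558 -0.0581 -0.9968] F [ 0.2 -0.   0.3] T [-0.02  0.05 -0.01] op 82.2 q [ 0.52  0.25  1.41 -0.08  1.46  0.11]
((546.2994995117188, 345.6606750488281), (35.984336853027344, 35.788761138916016), 23.123327255249023) [ 293  229   58   53 2869] 0.13732924544564618
((462.7437438964844, 299.7967224121094), (10.972838401794434, 15.947577476501465), 69.30854034423828) [157 258  27  25 291] 0.1376528188761226
((461.5205078125, 301.1857604980469), (0.0, 0.0), 0.0) [167 270   1   1   1] 0.14199076567192578
```

View pics/w9.png

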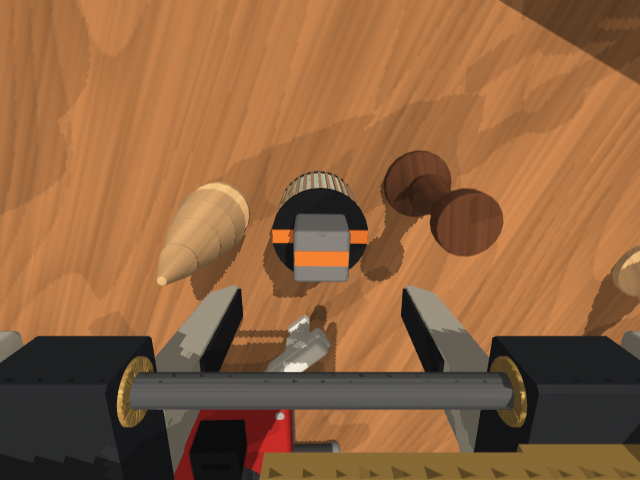

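The boss (px 321,258) is centred between the fingers, and the filter-to-collar offset agrees between cameras at about (48.4, -369) mm. I'll descend gently.

>>> {"op": "step_arm", "data": {
  "motion": [
    {"x":0,"y":0,"z":-4,"roll":0,"jaw":30},
    {"x":0,"y":1,"z":-8,"roll":0,"jaw":30},
    {"x":0,"y":1,"z":-10,"roll":0,"jaw":30},
    {"x":-1,"y":0,"z":-10,"roll":0,"jaw":30},
    {"x":0,"y":0,"z":-10,"roll":0,"jaw":30},
    {"x":0,"y":0,"z":-10,"roll":0,"jaw":30},
    {"x":0,"y":0,"z":-9,"roll":0,"jaw":30},
    {"x":0,"y":0,"z":-7,"roll":0,"jaw":30},
    {"x":0,"y":0,"z":-4,"roll":0,"jaw":30}
  ]
}}

```text
time: 21.9
tool_pos: [0.5396, 0.3481, 0.1879]
ee_rot: [0.039, 0.543, 0.839, -0.01]
wrist_force: [0.1, -0.1, 0.2]
opening: 0.0819
```

Run:
```python
from h import *
s=st()
c=cam('wrist','w10');c=cam('scene','s10')
```

```text
t 21.9 tcp [539.6 348.1 187.9] jaw 24.21 zax [ 0.0536 -0.0592 -0.9968] F [ 0.1 -0.1  0.2] T [-0.03  0.09 -0.  ] op 81.9 q [ 0.53  0.31  1.5  -0.08  1.32  0.13]
```

View pics/w10.png

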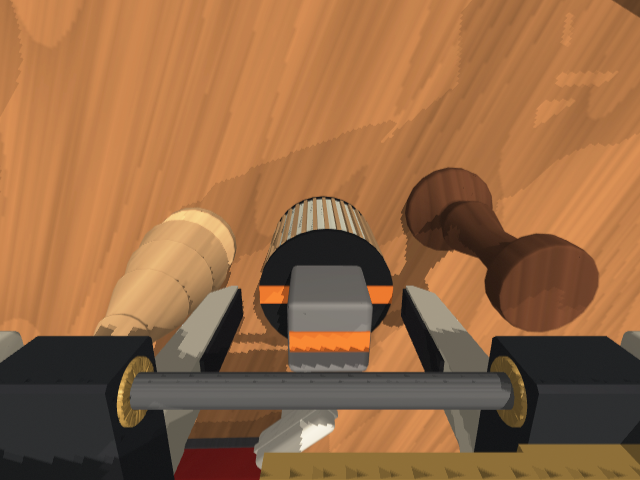

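View pics/s10.png

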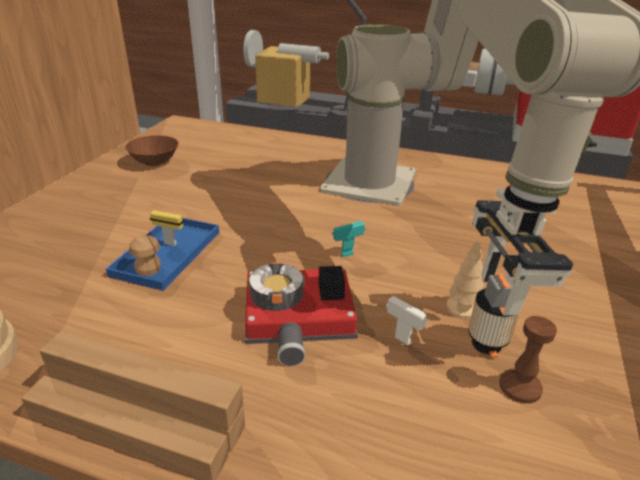

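The boss is about 3.5 mm to the +jaw side (px 330 against a finger midpoint of 322), so I'll correct that and close.

>>> {"op": "step_arm", "data": {
  "motion": [
    {"x":3,"y":1,"z":-1,"roll":0,"jaw":60},
    {"x":0,"y":0,"z":0,"roll":0,"jaw":90},
    {"x":0,"y":0,"z":0,"roll":0,"jaw":120},
    {"x":0,"y":0,"z":0,"roll":0,"jaw":140},
    {"x":0,"y":0,"z":0,"roll":0,"jaw":160},
    {"x":0,"y":0,"z":0,"roll":0,"jaw":200},
    {"x":0,"y":0,"z":0,"roll":0,"jaw":255},
    {"x":0,"y":0,"z":0,"roll":0,"jaw":255}
  ]
}}

```text
time: 22.67
tool_pos: [0.5446, 0.3501, 0.191]
ee_rot: [0.04, 0.543, 0.839, -0.008]
wrist_force: [-2.3, -0.1, -0.6]
opening: 0.036
```

Run:
```python
from h import *
s=st()
c=cam('wrist','w11')
W=world(c);Z=W[...,2]
m=(abs(Z-.138)<.004).astype(np.uint8)
n,l,q,_=cv2.connectedComponentsWithStats(m)
for k in np.argsort(-q[1:,4])[:3]+1: print(cv2.minAreaRect(W[l==k][:,:2].astype(np.float32)*1000),q[k],np.median(W[l==k][:,2]))
```

```text
t 22.67 tcp [544.6 350.1 191. ] jaw 24.2 zax [ 0.0579 -0.0567 -0.9967] F [-2.3 -0.1 -0.6] T [-0.22  0.63 -0.07] op 36.0 q [ 0.53  0.32  1.48 -0.08  1.32  0.13]
((548.28076171875, 346.5181579589844), (67.22932434082031, 36.6953010559082), 23.95738983154297) [ 239  296  164   73 6553] 0.1374295095576426
((461.2615661621094, 301.8467712402344), (15.2056884765625, 8.666826248168945), 0.035738252103328705) [ 74 338  42  30 664] 0.137959600151209
((565.6915283203125, 364.5907287597656), (0.0, 0.0), 0.0) [378 323   1   1   1] 0.1419243035996856
```

View pics/w11.png

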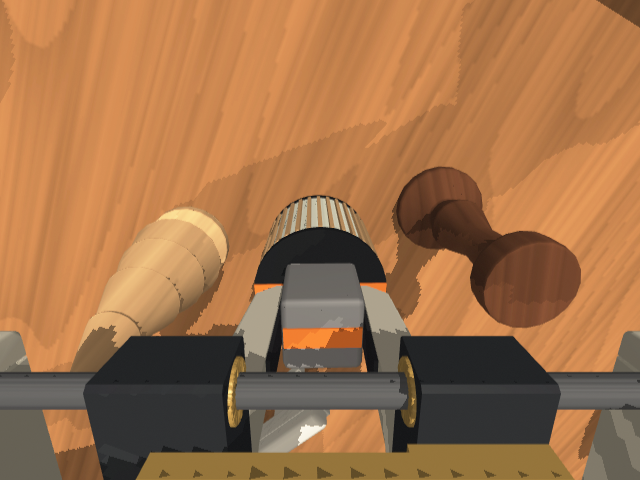

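Gripped at 36.0 mm opening. I'll lift, then carry it with gentle ramps.

>>> {"op": "step_arm", "data": {
  "motion": [
    {"x":0,"y":0,"z":4,"roll":0,"jaw":255},
    {"x":0,"y":0,"z":8,"roll":0,"jaw":255},
    {"x":0,"y":0,"z":12,"roll":0,"jaw":255},
    {"x":0,"y":0,"z":15,"roll":0,"jaw":255},
    {"x":0,"y":0,"z":15,"roll":0,"jaw":255},
    {"x":0,"y":0,"z":15,"roll":0,"jaw":255},
    {"x":0,"y":0,"z":15,"roll":0,"jaw":255},
    {"x":0,"y":-3,"z":12,"roll":0,"jaw":255},
    {"x":1,"y":-6,"z":9,"roll":0,"jaw":255},
    {"x":1,"y":-9,"z":5,"roll":0,"jaw":255},
    {"x":2,"y":-12,"z":2,"roll":0,"jaw":255},
    {"x":2,"y":-14,"z":0,"roll":0,"jaw":255}
  ]
}}

```text
time: 23.72
tool_pos: [0.5478, 0.3033, 0.3112]
ee_rot: [0.038, 0.542, 0.84, -0.01]
wrist_force: [0.3, 0.1, -3.1]
opening: 0.0363
```

Run:
```python
from h import *
s=st()
c=cam('scene','s12')
```

```text
t 23.72 tcp [547.8 303.3 311.2] jaw 24.39 zax [ 0.0538 -0.0585 -0.9968] F [ 0.3  0.1 -3.1] T [-0.02  0.08  0.05] op 36.3 q [ 0.46  0.18  1.42 -0.08  1.52  0.04]
```

View pics/s12.png

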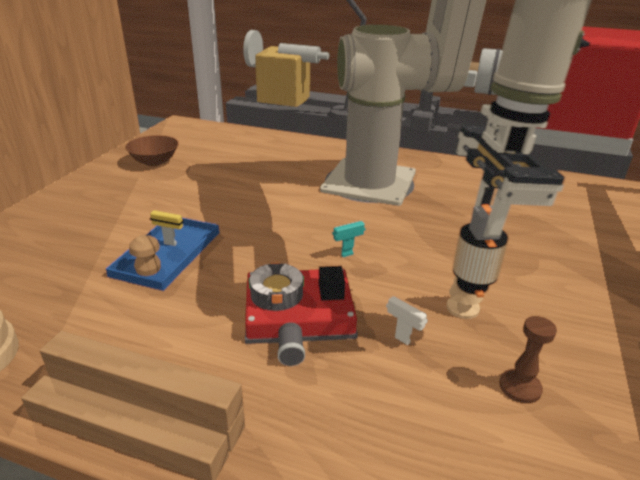

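>>> {"op": "step_arm", "data": {
  "motion": [
    {"x":2,"y":-15,"z":0,"roll":0,"jaw":255},
    {"x":2,"y":-17,"z":0,"roll":0,"jaw":255},
    {"x":2,"y":-18,"z":0,"roll":0,"jaw":255},
    {"x":2,"y":-18,"z":0,"roll":0,"jaw":255},
    {"x":2,"y":-18,"z":0,"roll":0,"jaw":255},
    {"x":2,"y":-18,"z":0,"roll":0,"jaw":255},
    {"x":2,"y":-18,"z":0,"roll":0,"jaw":255},
    {"x":3,"y":-18,"z":0,"roll":0,"jaw":255},
    {"x":3,"y":-18,"z":0,"roll":0,"jaw":255},
    {"x":3,"y":-18,"z":0,"roll":0,"jaw":255},
    {"x":3,"y":-18,"z":0,"roll":0,"jaw":255},
    {"x":3,"y":-18,"z":0,"roll":0,"jaw":255}
  ]
}}

```text
time: 24.77
tool_pos: [0.5717, 0.0622, 0.2965]
ee_rot: [0.032, 0.546, 0.837, -0.02]
wrist_force: [0.3, 0.1, -4.4]
opening: 0.036
```

Run:
```python
from h import *
s=st()
```

```text
t 24.77 tcp [571.7  62.2 296.5] jaw 23.81 zax [ 0.0325 -0.0686 -0.9971] F [ 0.3  0.1 -4.4] T [-0.02  0.04  0.02] op 36.0 q [ 0.06  0.05  1.59 -0.07  1.48 -0.35]
```

>>> {"op": "step_arm", "data": {
  "motion": [
    {"x":4,"y":-15,"z":0,"roll":0,"jaw":255},
    {"x":3,"y":-13,"z":0,"roll":0,"jaw":255},
    {"x":3,"y":-11,"z":0,"roll":0,"jaw":255},
    {"x":3,"y":-9,"z":0,"roll":0,"jaw":255},
    {"x":3,"y":-8,"z":0,"roll":0,"jaw":255},
    {"x":2,"y":-6,"z":0,"roll":0,"jaw":255},
    {"x":2,"y":-5,"z":0,"roll":0,"jaw":255},
    {"x":1,"y":-4,"z":0,"roll":0,"jaw":255},
    {"x":0,"y":-2,"z":0,"roll":0,"jaw":255},
    {"x":0,"y":0,"z":0,"roll":0,"jaw":255}
  ]
}}

```text
time: 25.6
tool_pos: [0.59, -0.0255, 0.29]
ee_rot: [0.029, 0.549, 0.835, -0.024]
wrist_force: [-0.0, -0.8, -4.3]
opening: 0.0359
```

Run:
```python
from h import *
s=st()
for n in('scene','top','wrist'):
  c=cam(n,n+'13');np.savez(n+'13.npz',**c)
```

```text
t 25.6 tcp [590.  -25.5 290. ] jaw 23.33 zax [ 0.0218 -0.0706 -0.9973] F [-0.  -0.8 -4.3] T [ 0.01  0.06 -0.01] op 35.9 q [-0.1   0.09  1.55 -0.07  1.47 -0.5 ]
```

View pics/scene13.png

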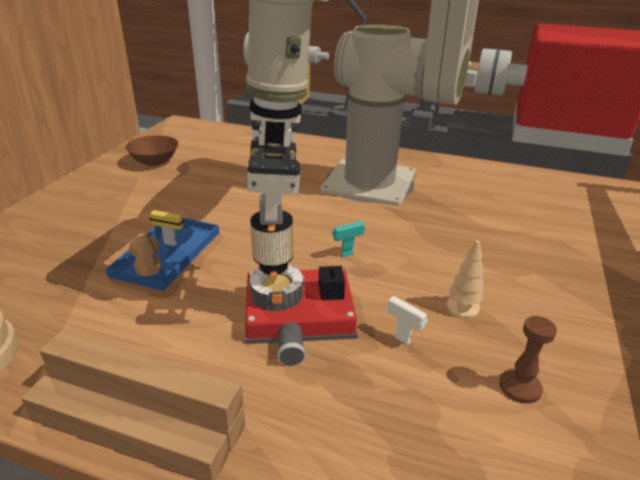

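View pics/wrist13.png

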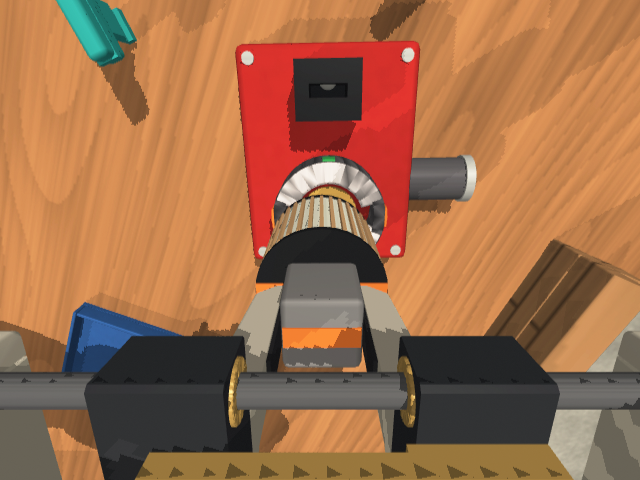

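View pics/top13.png

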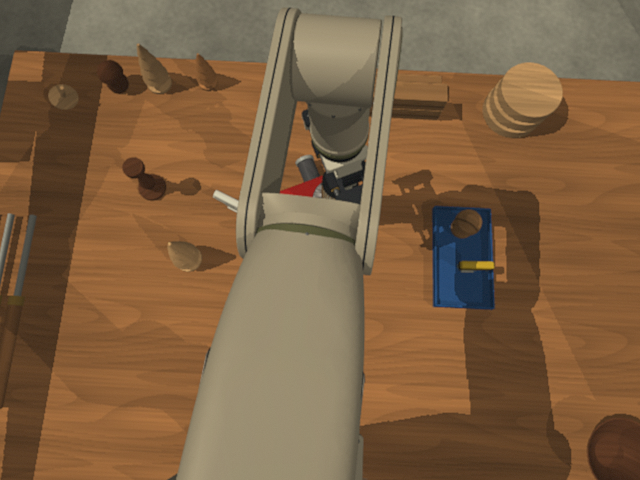

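The filter hangs over the collar and is tilted a little. I'll fit the body axis and the collar centre in the same camera, so their offset is calibration-free.

```bash
cat > fit.py <<'E'
from h import *
from scipy.optimize import least_squares
import sys
tag=sys.argv[1];zf=float(sys.argv[2]) # foot z guess
s=st();w,x,y,z=s['ee_rot']
g0=np.array([591.4,-30.1])/1000 if len(sys.argv)<4 else np.array(eval(sys.argv[3]))/1000
C0=np.array([.593,-.0245])
def circ(P,r,c0):
    f=lambda p:np.hypot(P[:,0]-p[0],P[:,1]-p[1])-r
    q=least_squares(f,c0,loss='soft_l1',f_scale=.001);return q.x*1000,np.median(abs(q.fun))*1000
for n in('scene','wrist'):
    c=dict(np.load(f'{n}{tag}.npz'));W=world(c);P=W.reshape(-1,3)[c['z_map'].ravel()>0]
    # collar top face
    zc=P[:,2]
    d=np.hypot(P[:,0]-C0[0],P[:,1]-C0[1])
    m=(abs(zc-.06)<.013)&(d<.053)&(d>.040);print(n,'collar wall fit',m.sum(),circ(P[m],.0485,C0) if m.sum()>30 else '')
    m=(abs(zc-.08)<.003)&(d<.056);print(n,'collar top pts',m.sum(),cv2.minEnclosingCircle(P[m][:,:2].astype(np.float32)*1000) if m.sum()>10 else '')
    for a,b,r in((.030,.050,.035),(.05,.07,.035),(.07,.092,.035),(.012,.024,.0255)):
        m=(zc>zf+a)&(zc<zf+b)&(np.hypot(P[:,0]-g0[0],P[:,1]-g0[1])<.05)
        if m.sum()>30: print(n,'filt',round(zf+(a+b)/2,3),m.sum(),circ(P[m],r,g0))
E
python3 fit.py 13 .099
```

```text
t 25.75 tcp [589.9 -24.9 290.1] jaw 23.36 zax [ 0.022  -0.0704 -0.9973] F [ 0.6  0.2 -4. ] T [0.03 0.06 0.03] op 36.1 q [-0.1   0.09  1.55 -0.07  1.47 -0.5 ]
scene collar wall fit 629 (array([593.60703801, -24.97397501]), np.float64(0.7930728790065261))
scene collar top pts 661 ((596.5704956054688, -23.304649353027344), 48.54349136352539)
scene filt 0.139 407 (array([590.96224736, -30.99661244]), np.float64(0.7702447951199385))
scene filt 0.159 413 (array([591.18416756, -31.12968718]), np.float64(0.8040421571950465))
scene filt 0.18 480 (array([591.53966528, -31.17008134]), np.float64(0.76659911775636))
scene filt 0.117 60 (array([590.84322169, -30.5971837 ]), np.float64(0.6427508688842242))
wrist collar wall fit 310 (array([595.52586909, -25.44923195]), np.float64(0.13159333260321163))
wrist collar top pts 3281 ((594.6354370117188, -23.81682586669922), 48.39810562133789)
wrist filt 0.139 675 (array([591.15670341, -30.2166967 ]), np.float64(0.7187768650803172))
wrist filt 0.159 865 (array([591.38845768, -30.20248797]), np.float64(0.7333086538874461))
wrist filt 0.18 1164 (array([591.60582872, -30.1003445 ]), np.float64(0.7157695605167282))
```

Both cameras agree: the filter needs to go (+4, +6.3) mm, its tilt is only about 0.013 rad, and yaw needs about +1°.

>>> {"op": "step_arm", "data": {
  "motion": [
    {"x":1,"y":2,"z":0,"roll":0.01,"jaw":255},
    {"x":2,"y":2,"z":-1,"roll":0.01,"jaw":255},
    {"x":1,"y":2,"z":-2,"roll":0,"jaw":255},
    {"x":0,"y":0,"z":-3,"roll":0,"jaw":255},
    {"x":0,"y":0,"z":-2,"roll":0,"jaw":255}
  ]
}}

```text
time: 26.17
tool_pos: [0.5946, -0.0164, 0.2824]
ee_rot: [0.029, 0.538, 0.842, -0.022]
wrist_force: [-0.1, 0.1, -3.9]
opening: 0.0358
```

```bash
python3 - <<'E'
from h import *
for n in('scene','wrist'):
  c=cam(n,n+'14');np.savez(n+'14.npz',**c)
E
python3 fit.py 14 .092 "[595,-24]"
```

```text
t 26.27 tcp [594.3 -16.6 282.1] jaw 24.76 zax [ 0.0245 -0.0694 -0.9973] F [ 0.6 -1.  -3.8] T [ 0.01  0.1  -0.02] op 35.5 q [-0.08  0.11  1.55 -0.07  1.45 -0.51]
scene collar wall fit 621 (array([593.62727679, -25.01314915]), np.float64(0.7516064239933562))
scene collar top pts 618 ((597.523681640625, -22.734481811523438), 48.261444091796875)
scene filt 0.132 416 (array([595.92404579, -21.63986504]), np.float64(0.7330645477722532))
scene filt 0.152 412 (array([596.16000322, -21.83323357]), np.float64(0.775307164765416))
scene filt 0.173 480 (array([596.43576953, -22.14257929]), np.float64(0.781389947284019))
scene filt 0.11 55 (array([596.53100321, -21.90278414]), np.float64(0.7580636897761145))
wrist collar wall fit 388 (array([595.51598453, -25.43217632]), np.float64(0.14706519699000248))
wrist collar top pts 3122 ((594.6682739257812, -23.121835708618164), 48.423194885253906)
wrist filt 0.132 691 (array([595.93251201, -21.49160713]), np.float64(0.7457454303254687))
wrist filt 0.152 882 (array([596.15749908, -21.52984982]), np.float64(0.7233128651705917))
wrist filt 0.173 1145 (array([596.30098054, -21.35933996]), np.float64(0.7208837337749352))
```

>>> {"op": "step_arm", "data": {
  "motion": [
    {"x":-1,"y":-1,"z":-3,"roll":-0.005,"jaw":255},
    {"x":0,"y":-1,"z":-3,"roll":0,"jaw":255},
    {"x":0,"y":0,"z":-3,"roll":0,"jaw":255}
  ]
}}

```text
time: 26.52
tool_pos: [0.5935, -0.0189, 0.273]
ee_rot: [0.029, 0.541, 0.84, -0.023]
wrist_force: [0.3, -0.7, -3.7]
opening: 0.0359
```

```bash
python3 - <<'E'
from h import *
for n in('scene','wrist'):
  c=cam(n,n+'15');np.savez(n+'15.npz',**c)
E
python3 fit.py 15 .084 "[595,-24]"
```

```text
t 26.62 tcp [593.1 -18.7 272.3] jaw 24.44 zax [ 0.0235 -0.0696 -0.9973] F [-1.   1.2 -4.1] T [-0.    0.03  0.01] op 35.9 q [-0.08  0.11  1.57 -0.07  1.44 -0.5 ]
scene collar wall fit 618 (array([593.61403234, -24.92372874]), np.float64(0.7821036585470599))
scene collar top pts 603 ((596.7513427734375, -23.030473709106445), 48.19794464111328)
scene filt 0.124 393 (array([594.74394741, -24.12597019]), np.float64(0.8393817874679452))
scene filt 0.144 413 (array([595.12615097, -24.51035683]), np.float64(0.81705411696191))
scene filt 0.165 461 (array([595.34946225, -24.40287244]), np.float64(0.884956810351667))
scene filt 0.102 57 (array([600.08978354, -25.59285809]), np.float64(3.947358187411293))
wrist collar wall fit 410 (array([595.51120179, -25.43297355]), np.float64(0.14114769273165448))
wrist collar top pts 3343 ((594.8023681640625, -23.693397521972656), 48.498626708984375)
wrist filt 0.124 711 (array([594.57273423, -23.93196719]), np.float64(0.7502479655915675))
wrist filt 0.144 902 (array([594.77754969, -23.94294993]), np.float64(0.7443166913527165))
wrist filt 0.165 1159 (array([594.91661421, -23.69950901]), np.float64(0.6564970352215747))
wrist filt 0.102 43 (array([590.72624567, -13.93204693]), np.float64(0.7471663411250871))
```

View pics/scene15.png

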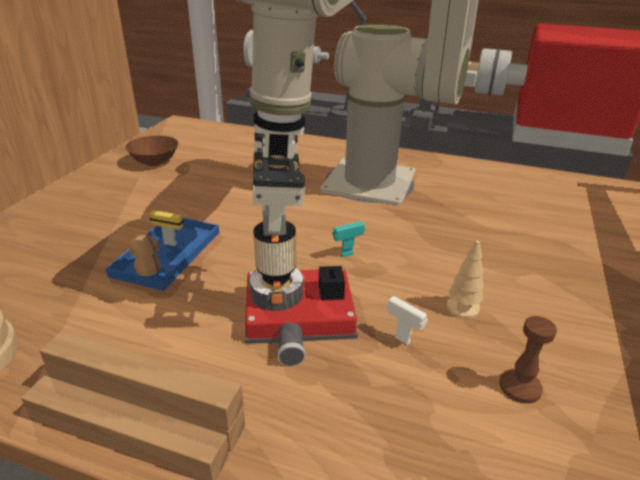

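It is centred within about 0.5 mm, and the lug (px 277,284) lines up with the slot mark (277,298). Lowering.

>>> {"op": "step_arm", "data": {
  "motion": [
    {"x":0,"y":0,"z":-3,"roll":0,"jaw":255},
    {"x":0,"y":0,"z":-4,"roll":0,"jaw":255},
    {"x":0,"y":0,"z":-4,"roll":0,"jaw":255}
  ]
}}

```text
time: 26.87
tool_pos: [0.5935, -0.019, 0.2615]
ee_rot: [0.03, 0.541, 0.84, -0.022]
wrist_force: [-0.5, 0.3, -4.4]
opening: 0.0362
```

Run:
```python
from h import *
st()
```

```text
t 26.87 tcp [593.5 -19.  261.5] jaw 24.42 zax [ 0.0253 -0.0697 -0.9972] F [-0.5  0.3 -4.4] T [-0.01  0.06 -0.06] op 36.2 q [-0.08  0.12  1.58 -0.07  1.41 -0.5 ]
```

>>> {"op": "step_arm", "data": {
  "motion": [
    {"x":0,"y":0,"z":-4,"roll":0,"jaw":255},
    {"x":0,"y":0,"z":-4,"roll":0,"jaw":255}
  ]
}}

```text
time: 27.03
tool_pos: [0.5936, -0.019, 0.2539]
ee_rot: [0.03, 0.541, 0.84, -0.022]
wrist_force: [-3.2, 0.3, 6.3]
opening: 0.0358
```

Run:
```python
from h import *
st()
```

```text
t 27.03 tcp [593.6 -19.  253.9] jaw 24.42 zax [ 0.0259 -0.07   -0.9972] F [-3.2  0.3  6.3] T [-0.05  0.98  0.02] op 35.8 q [-0.08  0.12  1.59 -0.07  1.4  -0.5 ]
```

>>> {"op": "step_arm", "data": {
  "motion": [
    {"x":0,"y":0,"z":-3,"roll":0,"jaw":255},
    {"x":0,"y":0,"z":-1,"roll":0,"jaw":255}
  ]
}}

```text
time: 27.2
tool_pos: [0.5936, -0.019, 0.2507]
ee_rot: [0.03, 0.541, 0.84, -0.022]
wrist_force: [-4.1, -0.0, 7.9]
opening: 0.0357
```

```bash
python3 - <<'E'
from h import *
st()
for n in('scene','wrist'):
  c=cam(n,n+'16');np.savez(n+'16.npz',**c)
E
python3 fit.py 16 .057 "[595,-24]"
```

```text
t 27.2 tcp [593.6 -19.  250.7] jaw 24.42 zax [ 0.0264 -0.0702 -0.9972] F [-4.1 -0.   7.9] T [-0.03  1.22 -0.07] op 35.7 q [-0.08  0.12  1.59 -0.07  1.39 -0.5 ]
t 27.3 tcp [593.6 -19.1 251. ] jaw 24.41 zax [ 0.0265 -0.0704 -0.9972] F [-4.4 -0.1  6.7] T [-0.01  1.32 -0.08] op 35.7 q [-0.08  0.12  1.59 -0.07  1.39 -0.5 ]
scene collar wall fit 614 (array([593.6067511 , -25.01102913]), np.float64(0.761342200518874))
scene collar top pts 519 ((597.2724609375, -23.057727813720703), 48.12176513671875)
scene filt 0.097 371 (array([595.05494874, -24.48144414]), np.float64(0.7743212805072439))
scene filt 0.117 393 (array([595.2369579 , -24.60409337]), np.float64(0.7535076883919343))
scene filt 0.138 450 (array([595.55986643, -24.64127802]), np.float64(0.7436926941526596))
scene filt 0.075 749 (array([613.48703573, -16.35642528]), np.float64(7.780775747322774))
wrist collar wall fit 504 (array([595.48318998, -25.36692932]), np.float64(0.15561471314974248))
wrist collar top pts 3399 ((594.814208984375, -23.592668533325195), 48.479774475097656)
wrist filt 0.097 688 (array([595.1938467 , -24.14574484]), np.float64(0.7036859017513151))
wrist filt 0.117 850 (array([595.41764694, -24.16981983]), np.float64(0.7346087164632371))
wrist filt 0.138 1199 (array([595.6068489 , -24.17351432]), np.float64(0.7447405312340921))
wrist filt 0.075 3599 (array([587.44704996,  -7.51665267]), np.float64(6.560491728955904))
```

View pics/scene16.png

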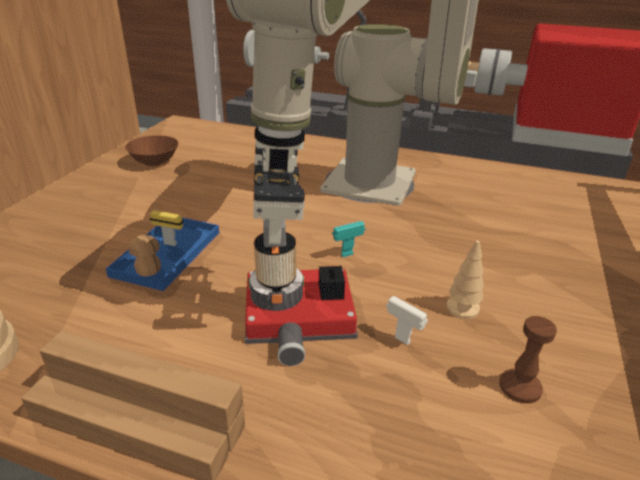

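View pics/wrist16.png

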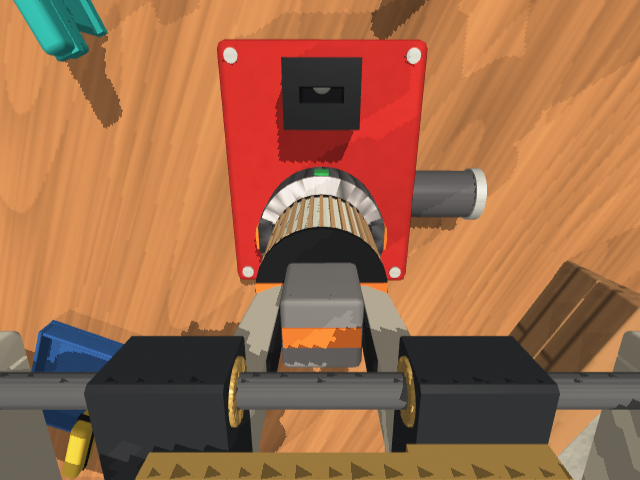

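Run:
```python
from h import *
for t in('11','13','15','16'):
  for n in('wrist','scene'):
    try: c=dict(np.load(f'{n}{t}.npz'))
    except: continue
    W=world(c);Z=W[...,2]
    if n=='wrist': print(t,n,'boss top',np.median(Z[330:360,300:345]),'cap',np.percentile(Z[240:255,300:340],[50]),'collar',np.median(Z[185:195,285:300]))
    else:
        m=(np.hypot(W[...,0]-.595,W[...,1]+.024)<.034)&(Z>.1)&(Z<.24)
        h,e=np.histogram(Z[m],bins=np.arange(.1,.24,.002));print(t,n,[(round(e[i],3),h[i]) for i in np.argsort(-h)[:4]])
```

```text
13 wrist boss top 0.2365827882055705 cap [0.19640083] collar 0.07919525878011602
13 scene [(np.float64(0.194), np.int64(200)), (np.float64(0.196), np.int64(173)), (np.float64(0.234), np.int64(82)), (np.float64(0.236), np.int64(48))]
15 wrist boss top 0.21854804592830146 cap [0.17831366] collar 0.07935753404533638
15 scene [(np.float64(0.178), np.int64(283)), (np.float64(0.218), np.int64(65)), (np.float64(0.18), np.int64(49)), (np.float64(0.176), np.int64(41))]
16 wrist boss top 0.1973585576212894 cap [0.15712587] collar 0.07922480638478371
16 scene [(np.float64(0.156), np.int64(258)), (np.float64(0.154), np.int64(87)), (np.float64(0.196), np.int64(55)), (np.float64(0.158), np.int64(38))]
```

The foot is about 20 mm below the mouth (boss top at z 0.198). It needs 3 mm more.

>>> {"op": "step_arm", "data": {
  "motion": [
    {"x":0,"y":0,"z":-3,"roll":0,"jaw":255},
    {"x":0,"y":0,"z":-2,"roll":0,"jaw":255}
  ]
}}

```text
time: 27.47
tool_pos: [0.5935, -0.0191, 0.2483]
ee_rot: [0.031, 0.541, 0.84, -0.022]
wrist_force: [-5.1, 0.7, 8.6]
opening: 0.036
```

Run:
```python
from h import *
st()
c=cam('wrist');W=world(c);Z=W[...,2];print(np.median(Z[330:360,300:345]))
```

```text
t 27.47 tcp [593.5 -19.1 248.3] jaw 24.41 zax [ 0.0272 -0.0709 -0.9971] F [-5.1  0.7  8.6] T [ 0.04  1.54 -0.08] op 36.0 q [-0.08  0.12  1.6  -0.07  1.39 -0.5 ]
0.1949404510242741
```

The foot is now about 22.4 mm below the mouth. I'll turn clockwise, moving the TCP around the filter axis to allow for its 5 mm offset.

>>> {"op": "step_arm", "data": {
  "motion": [
    {"x":0.5,"y":0.1,"z":-0.4,"roll":-0.06,"jaw":255},
    {"x":0.5,"y":0.1,"z":-0.4,"roll":-0.1,"jaw":255},
    {"x":0.5,"y":0,"z":-0.4,"roll":-0.1,"jaw":255},
    {"x":0.5,"y":0,"z":-0.4,"roll":-0.1,"jaw":255}
  ]
}}

```text
time: 27.85
tool_pos: [0.5966, -0.0182, 0.2512]
ee_rot: [0.028, 0.686, 0.726, -0.026]
wrist_force: [-2.6, 0.3, -1.3]
opening: 0.0361
```

Run:
```python
from h import *
st()
```

```text
t 27.85 tcp [596.6 -18.2 251.2] jaw 3.25 zax [ 0.0054 -0.0768 -0.997 ] F [-2.6  0.3 -1.3] T [0.   0.75 0.17] op 36.1 q [-0.08  0.15  1.57 -0.08  1.42 -0.12]
```

>>> {"op": "step_arm", "data": {
  "motion": [
    {"x":-1,"y":-0.5,"z":-3,"roll":-0.03,"jaw":255},
    {"x":0,"y":-0.5,"z":-2,"roll":-0.06,"jaw":255},
    {"x":0.2,"y":-0.3,"z":-1,"roll":-0.08,"jaw":255}
  ]
}}

```text
time: 28.1
tool_pos: [0.5969, -0.0183, 0.2493]
ee_rot: [0.027, 0.749, 0.662, -0.027]
wrist_force: [-5.5, 2.7, 6.1]
opening: 0.0355
```

Run:
```python
from h import *
st()
c=cam('wrist','w18');W=world(c);Z=W[...,2];print(np.median(Z[330:360,300:345]))
```

```text
t 28.1 tcp [596.9 -18.3 249.3] jaw -7.02 zax [-0.0039 -0.0762 -0.9971] F [-5.5  2.7  6.1] T [0.45 1.57 0.04] op 35.5 q [-0.08  0.16  1.56 -0.08  1.42  0.05]
0.19580088407421267
```

View pics/w18.png

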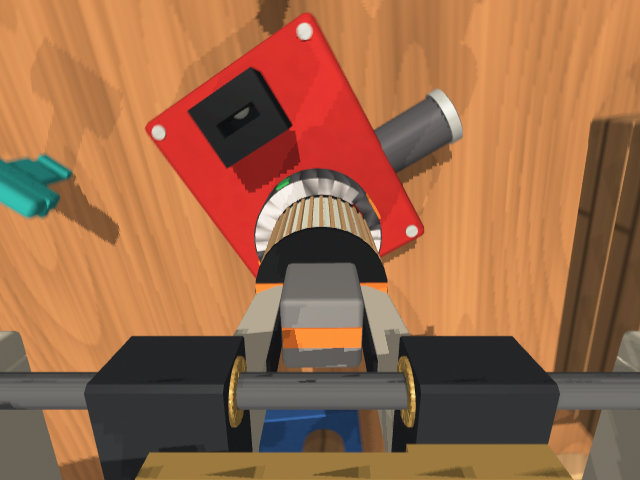

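>>> {"op": "step_arm", "data": {
  "motion": [
    {"x":-0.5,"y":-0.5,"z":-2,"roll":-0.07,"jaw":255},
    {"x":-0.3,"y":-0.5,"z":-1.5,"roll":-0.1,"jaw":255},
    {"x":0,"y":-0.5,"z":-1,"roll":-0.1,"jaw":255},
    {"x":0,"y":-0.5,"z":-1,"roll":-0.1,"jaw":255}
  ]
}}

```text
time: 28.48
tool_pos: [0.5976, -0.0192, 0.2496]
ee_rot: [0.024, 0.862, 0.505, -0.029]
wrist_force: [-3.3, 0.4, 7.0]
opening: 0.0357
```

Run:
```python
from h import *
st()
c=cam('wrist','w19');W=world(c);Z=W[...,2];print(np.median(Z[330:360,300:345]))
```

```text
t 28.48 tcp [597.6 -19.2 249.6] jaw -29.27 zax [-0.0259 -0.07   -0.9972] F [-3.3  0.4  7. ] T [0.14 1.36 0.14] op 35.7 q [-0.08  0.17  1.54 -0.07  1.45  0.44]
0.196174995599275
```

>>> {"op": "step_arm", "data": {
  "motion": [
    {"x":0,"y":-0.5,"z":-2.5,"roll":-0.08,"jaw":255},
    {"x":0,"y":-0.5,"z":-2,"roll":-0.1,"jaw":255},
    {"x":0,"y":-0.5,"z":-1.5,"roll":-0.1,"jaw":255},
    {"x":0,"y":-0.5,"z":-1.5,"roll":-0.1,"jaw":255}
  ]
}}

```text
time: 28.87
tool_pos: [0.5987, -0.0202, 0.2483]
ee_rot: [0.018, 0.946, 0.323, -0.031]
wrist_force: [-4.3, 1.7, 8.4]
opening: 0.0356
```

Run:
```python
from h import *
st()
c=cam('wrist','w20');W=world(c);Z=W[...,2];print(np.median(Z[330:360,300:345]))
```

```text
t 28.87 tcp [598.7 -20.2 248.3] jaw -52.26 zax [-0.046  -0.0547 -0.9974] F [-4.3  1.7  8.4] T [0.26 1.52 0.15] op 35.6 q [-0.09  0.19  1.52 -0.06  1.47  0.83]
0.19475870163105852
```

View pics/w20.png

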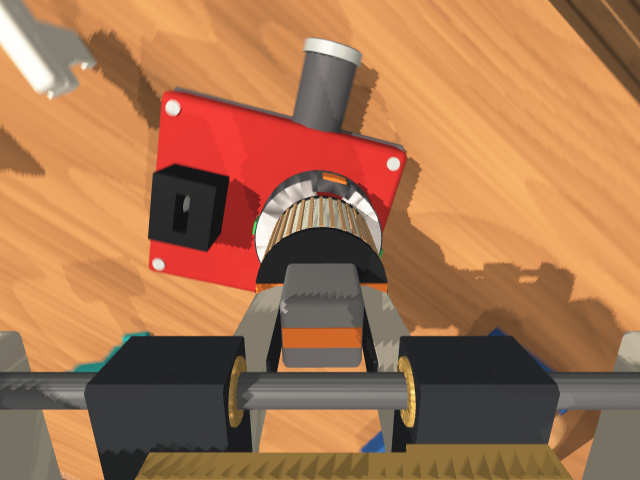

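>>> {"op": "step_arm", "data": {
  "motion": [
    {"x":0,"y":-0.5,"z":-1.5,"roll":-0.09,"jaw":255},
    {"x":0,"y":-0.3,"z":-1.5,"roll":-0.08,"jaw":255},
    {"x":0,"y":0,"z":-1,"roll":-0.04,"jaw":255}
  ]
}}

```text
time: 29.17
tool_pos: [0.5997, -0.0206, 0.2488]
ee_rot: [0.015, 0.976, 0.214, -0.03]
wrist_force: [-2.8, -0.1, 8.5]
opening: 0.036
```

Run:
```python
from h import *
st()
```

```text
t 29.17 tcp [599.7 -20.6 248.8] jaw -65.28 zax [-0.0528 -0.043  -0.9977] F [-2.8 -0.1  8.5] T [0.19 1.29 0.1 ] op 36.0 q [-0.1   0.2   1.51 -0.05  1.48  1.05]
```

The quarter turn is complete (jaw -65.3°). I'll let it rise, then release.

>>> {"op": "step_arm", "data": {
  "motion": [
    {"x":0,"y":0,"z":2,"roll":0,"jaw":255},
    {"x":0,"y":0,"z":3,"roll":0,"jaw":255},
    {"x":0,"y":0,"z":1,"roll":0,"jaw":255}
  ]
}}

```text
time: 29.42
tool_pos: [0.5994, -0.0208, 0.255]
ee_rot: [0.015, 0.977, 0.212, -0.031]
wrist_force: [1.7, -2.6, -13.1]
opening: 0.0361
```

Run:
```python
from h import *
st()
c=cam('wrist','w21');W=world(c);Z=W[...,2];print(np.median(Z[330:360,300:345]))
```

```text
t 29.42 tcp [599.4 -20.8 255. ] jaw -65.49 zax [-0.0537 -0.0429 -0.9976] F [  1.7  -2.6 -13.1] T [-0.08 -0.28  0.1 ] op 36.1 q [-0.1   0.2   1.5  -0.05  1.49  1.05]
0.2013775058373519
```

The foot is 15.9 mm below the mouth and the notch resists upward pull (-13 N), so it is locked. Releasing.

>>> {"op": "step_arm", "data": {
  "motion": [
    {"x":0,"y":0,"z":-0.5,"roll":0,"jaw":200},
    {"x":0,"y":0,"z":0,"roll":0,"jaw":130},
    {"x":0,"y":0,"z":0,"roll":0,"jaw":100},
    {"x":0,"y":0,"z":0,"roll":0,"jaw":60},
    {"x":0,"y":0,"z":0,"roll":0,"jaw":60},
    {"x":0,"y":0,"z":0,"roll":0,"jaw":60}
  ]
}}

```text
time: 29.97
tool_pos: [0.6012, -0.0207, 0.2561]
ee_rot: [0.016, 0.977, 0.212, -0.028]
wrist_force: [0.4, 0.1, 1.0]
opening: 0.0648
```

Run:
```python
from h import *
st()
c=cam('wrist','w22');W=world(c);Z=W[...,2];print(np.median(Z[330:360,300:345]))
```

```text
t 29.97 tcp [601.2 -20.7 256.1] jaw -65.43 zax [-0.0481 -0.0432 -0.9979] F [0.4 0.1 1. ] T [-0.05  0.14 -0.01] op 64.8 q [-0.1   0.2   1.5  -0.05  1.49  1.05]
0.201686777898723
```

View pics/w22.png

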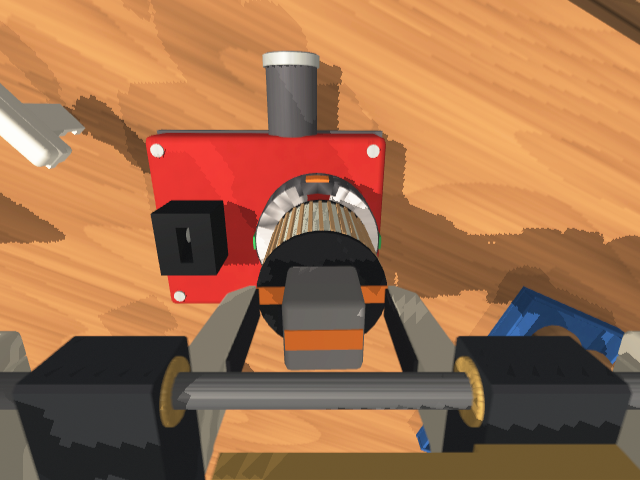

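The gripper is clear of the boss, and the stripe lies along the line of the green marks. I'll lift away and then check.

>>> {"op": "step_arm", "data": {
  "motion": [
    {"x":0,"y":0,"z":8,"roll":0,"jaw":60},
    {"x":0,"y":0,"z":15,"roll":0,"jaw":60},
    {"x":0,"y":0,"z":20,"roll":0,"jaw":60},
    {"x":0,"y":0,"z":20,"roll":0,"jaw":60},
    {"x":0,"y":0,"z":20,"roll":0,"jaw":60},
    {"x":-10,"y":0,"z":10,"roll":0,"jaw":60},
    {"x":-20,"y":0,"z":0,"roll":0,"jaw":60},
    {"x":-25,"y":0,"z":0,"roll":0,"jaw":60},
    {"x":-20,"y":0,"z":0,"roll":0,"jaw":60},
    {"x":-10,"y":0,"z":0,"roll":0,"jaw":60},
    {"x":0,"y":0,"z":0,"roll":0,"jaw":60}
  ]
}}

```text
time: 30.93
tool_pos: [0.5127, -0.0203, 0.3599]
ee_rot: [0.017, 0.977, 0.213, -0.026]
wrist_force: [0.3, 0.5, 0.8]
opening: 0.0713
```

```bash
python3 - <<'E'
from h import *
for n in('scene','wrist','top'):
  c=cam(n,n+'23');np.savez(n+'23.npz',**c)
  W=world(c);Z=W[...,2];d=np.hypot(W[...,0]-.595,W[...,1]+.024)
  m=((d<.03)&(abs(Z-.202)<.006)).astype(np.uint8)
  if m.sum()>20: print(n,cv2.minAreaRect(W[m>0][:,:2].astype(np.float32)*1000),np.median(Z[m>0]))
  hsv=cv2.cvtColor(c['img'],cv2.COLOR_RGB2HSV).astype(int);H,S,V=hsv[...,0],hsv[...,1],hsv[...,2]
  m2=(m>0)&(H>5)&(H<18)&(S>180)&(V>100)
  if m2.sum()>10: print('stripe',cv2.minAreaRect(W[m2][:,:2].astype(np.float32)*1000))
E
python3 fit.py 23 .064 "[595,-24]"
```

```text
scene ((599.0612182617188, -24.3433895111084), (38.50004959106445, 35.39419937133789), 23.978012084960938) 0.2008934660265177
wrist ((596.4556274414062, -25.010351181030273), (35.75144958496094, 36.226226806640625), 24.45779800415039) 0.2012888555563149
stripe ((597.0833129882812, -25.414539337158203), (9.204204559326172, 34.740325927734375), 24.547029495239258)
t 31.08 tcp [514.3 -20.4 359.2] jaw -65.4 zax [-0.0437 -0.0435 -0.9981] F [ 0.4 -0.7  0.2] T [-0.01  0.11 -0.02] op 71.0 q [-0.11 -0.08  1.61 -0.05  1.66  1.03]
scene collar wall fit 625 (array([593.68455357, -24.96442864]), np.float64(0.7696451445177582))
scene collar top pts 560 ((596.97998046875, -22.83230972290039), 48.03610610961914)
scene filt 0.104 383 (array([596.81033926, -25.89797352]), np.float64(0.7932717181409408))
scene filt 0.124 394 (array([596.80607715, -25.8538843 ]), np.float64(0.8132292061100027))
scene filt 0.145 458 (array([596.87668868, -25.81101889]), np.float64(0.7178178931904721))
scene filt 0.082 608 (array([609.12700499, -16.74542056]), np.float64(8.630716717132419))
wrist collar wall fit 2 
wrist collar top pts 1730 ((594.2342529296875, -22.686939239501953), 48.255706787109375)
wrist filt 0.082 1735 (array([592.91865756,  -6.1825006 ]), np.float64(5.944625318600634))
```

View pics/scene23.png

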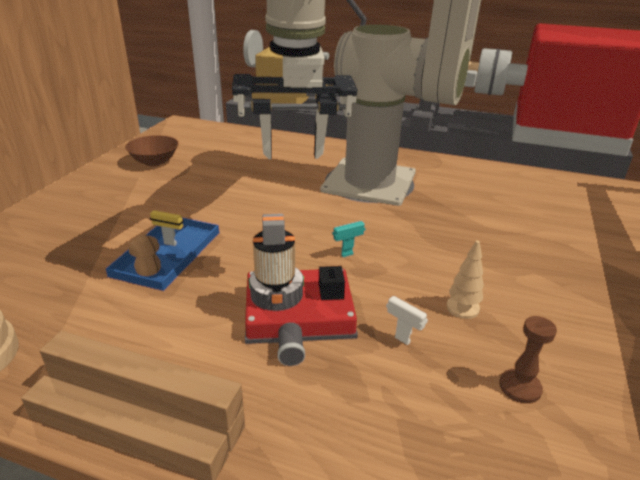

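View pics/wrist23.png

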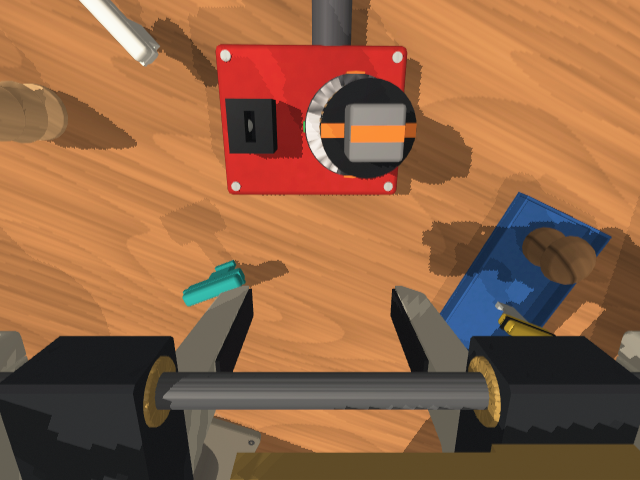

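View pics/top23.png

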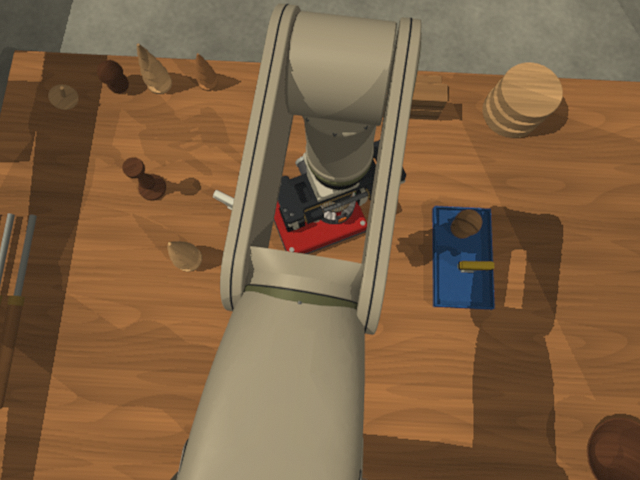

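Run:
```python
from h import *
c=dict(np.load('top23.npz'));W=world(c);Z=W[...,2]
hsv=cv2.cvtColor(c['img'],cv2.COLOR_RGB2HSV).astype(int);H,S,V=hsv[...,0],hsv[...,1],hsv[...,2]
m=(H>18)&(H<36)&(S>150)&(Z>.03)&(Z<.1);m[:,:430]=0;m[:,520:]=0
P=W[m];print(m.sum(),cv2.minAreaRect(P[:,:2].astype(np.float32)*1000),np.median(P[:,2]))
for n,r in(('tree',(155,215,230,280)),('candle',(115,150,150,185)),('mush',(440,490,205,245))):
  for t in('top0','top23'):
    q=dict(np.load(t+'.npz'));w=world(q);k=np.zeros((480,640),bool);k[r[2]:r[3],r[0]:r[1]]=1
    k&=(w[...,2]>.05)&(w[...,2]<.2);print(n,t,w[k].mean(0).round(4))
```

```text
263 ((464.62054443359375, -332.3866271972656), (15.507798194885254, 70.01944732666016), 0.634728729724884) 0.08046102756538345
tree top0 [0.4543 0.2882 0.0934]
tree top23 [0.4527 0.2867 0.0948]
candle top0 [0.6201 0.3964 0.1155]
candle top23 [0.6201 0.3964 0.1155]
mush top0 [ 0.5587 -0.3171  0.073 ]
mush top23 [ 0.5587 -0.317   0.073 ]
```

```bash
python3 -c "
from station import manip
print(manip.sign_off())"
```

```text
the job is handed in; nothing more can be done
None
```

The job is done and handed in at about 31 s of the 67 s allowed. The safety key is in the tray and the filter is locked in the collar. The sign-off gave no verdict, so the checks below are my own camera measurements.

- **Key:** I pulled it straight up out of the socket and set it in the tray. It stands upright on its blade, let go, with the handle centre about (-30, -10) mm from the tray middle. The handle is about 61 mm above the tray floor, against the 68 mm limit.
- **Filter:** I lowered it through the slots, pressed it to about 22 mm below the mouth and turned it 90° clockwise. It sprang up to about 16 mm below the mouth and resisted an upward pull of about 9 N.
    - **Alignment:** the stripe lies within about 0.5° of the housing's y axis. The body is upright to within about 0.005 rad and about 2 mm off the collar axis.
- **Bystanders:** the candlestick and mushroom read the same as at the start. The tree's reading differs by about 2 mm, which is within measuring error. The gripper was clear of everything at hand-in.

**What disagreed or went wrong:**
- **Cameras:** the top and wrist cameras differed by 3 to 4 mm. For the insertion I used offsets measured within one camera.
- **Tool tilt:** fast moves tilted the tool by up to 0.09 rad. Trying to null this took about 10 s; I switched to slow moves and gripped the filter so the remaining tilt did little harm.
- **During the turn:** the filter rose once to about its 20 mm limit, and I pressed it down again.

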